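Restock the flux jars first-in-first-out

TASK

The jar lane on the soldering bench needs restocking, oldest in front. First pick every wood offcut out of the lane and off the cardboard mat and drop it in the green scrap bin; only then slide the two old jars (black lids) forward, in the order they stand, so that the first is close against the red front stop and the second close behind it; and only after that move all the new jars (white lids) from the cardboard mat into the lane behind them. Leave all jars standing upright in one row with no gap wider than about a centimetre, the scrap in the bin, and the tool pot, tape dispenser and file where they are.

Things in the scene. Friction and masses are not known exactly. Their poses are not given: they have to be found in the camera images.
- lane_front (a point): Stock lane: fixed open-topped channel, inside 278 by 58 mm, grey floor 4 mm above the bench. The point: on the floor, at the middle of the inner face of the red front stop (16 mm above the floor, 6 mm thick, nearest the robot). x runs along the lane from the stop to the back, y across, z up. Bare metal side rails and back end: 6 mm thick, only 8 mm above the floor
- bin_in (a point): The scrap bin: open square green metal box, fixed, 150 by 150 mm outside, 60 mm high, walls 4 mm; the point is the centre of its inner floor, 4 mm above the bench, x and y along its sides. It stands left or right of the lane
- mat: The delivery mat: flat cardboard, fixed, 210 by 200 by 3 mm, on the other side of the lane from the bin; origin at the centre of its underside
- old1_mid (a point): Old stock: amber glass jar, 46 mm in diameter and 50 mm high, black lid, 0.1 to 0.15 kg, can be gripped anywhere on its side; the point is its centre, 25 mm above its underside, z along its axis; Old jars start standing in the lane, old1 nearer the front than old2, each 55 to 95 mm short of where it belongs.
- old2_mid (a point): Old stock: amber glass jar, 46 mm in diameter and 50 mm high, black lid, 0.1 to 0.15 kg, can be gripped anywhere on its side; the point is its centre, 25 mm above its underside, z along its axis; Old jars start standing in the lane, old1 nearer the front than old2, each 55 to 95 mm short of where it belongs.
- new1_mid (a point): New stock: amber glass jar, 46 mm in diameter and 50 mm high, white lid, 0.1 to 0.15 kg, can be gripped anywhere on its side; the point is its centre, 25 mm above its underside, z along its axis; starts standing on the delivery mat; two or three are there
- new2_mid (a point): New stock: amber glass jar, 46 mm in diameter and 50 mm high, white lid, 0.1 to 0.15 kg, can be gripped anywhere on its side; the point is its centre, 25 mm above its underside, z along its axis; starts standing on the delivery mat; two or three are there
- new3_mid (a point): New stock: amber glass jar, 46 mm in diameter and 50 mm high, white lid, 0.1 to 0.15 kg, can be gripped anywhere on its side; the point is its centre, 25 mm above its underside, z along its axis; starts standing on the delivery mat; two or three are there
- off1_mid (a point): Hardwood offcut, brown rounded block 30 (x) by 26 (y) by 32 (z) mm, about 20 g, with a round pale knot on its upper face; the point is its centre, 16 mm above its underside. Starts lying on the floor of the lane; three or four of off1 to off4 are there
- off2_mid (a point): Hardwood offcut, brown rounded block 30 (x) by 26 (y) by 32 (z) mm, about 20 g, with a round pale knot on its upper face; the point is its centre, 16 mm above its underside. Starts lying on the floor of the lane; three or four of off1 to off4 are there
- off3_mid (a point): Hardwood offcut, brown rounded block 30 (x) by 26 (y) by 32 (z) mm, about 20 g, with a round pale knot on its upper face; the point is its centre, 16 mm above its underside. Starts lying on the floor of the lane; three or four of off1 to off4 are there
- off4_mid (a point): Hardwood offcut, brown rounded block 30 (x) by 26 (y) by 32 (z) mm, about 20 g, with a round pale knot on its upper face; the point is its centre, 16 mm above its underside. Starts lying on the delivery mat; three or four of off1 to off4 are there
- toolpot: Bystander: brass pot of hand tools, 82 mm in diameter, 100 mm high (tools to 195 mm), loose, beyond the lane; origin at the centre of its underside
- tape: Bystander: black tape dispenser, 140 by 60 by 82 mm, loose, beyond the lane; origin at the centre of its underside
- file: Bystander: file with a wooden handle lying on the bench near the robot, 210 mm long along x, 22 mm high; origin on the bench, 95 mm from its handle end

How it is judged:
By the outcome, as a careful person would: the job done as asked, in the order asked, and still so for the second after the job is handed in, with the robot touching nothing.
Of new1, new2, new3 only 2 to 3 are there at a start; the rules pass over those that are not, and their reading is None.
Of off1, off2, off3, off4 only 3 to 4 are there at a start; the rules pass over those that are not, and their reading is None.
At some moment in a run one of new1, new2, new3, off1, off2, off3, off4 may be knocked a few centimetres aside while the robot is not near it.
Once in a run the grip may slacken for a moment while it holds something.
It also fails if it takes over 210 s, if anything falls off the work surface, if the arm or the gripper's body presses on something with over 40 N, if the wrist force passes 120 N, or if a joint passes its speed limit or range.

ROBOT

A 6-joint arm with a two-finger parallel gripper is mounted at the origin on the work surface. World frame = base frame: x ahead of the robot, y to its left, z up, the work surface at z = 0. Lengths are in m, angles in rad, forces in N, time in s.
With the tool pointing down it reaches from about 0.35 to 0.85 m from the base axis. Payload 8.1 kg.
Tool frame: the origin (TCP) lies on the mounting face of the last link; the fingertips stand 186 mm ahead of it and the grasp point (between the pads) lies 167 mm ahead of it; z points along the fingers, y is the line along which they close (so a half turn about z gives the same grasp; the last joint's range is limited). The gripper opens to 93 mm and grips with 3 to 60 N. Pads are 15 mm wide; open, the fingers measure 128 mm over their backs; the gripper's body (75 mm by 188 mm) begins 65 mm behind the grasp point.
Start: joints at [1.225, 0.13, 1.488, -0, 1.523, -0.085], TCP at [0.155, 0.58, 0.405] pointing down, gripper open.
Joint ranges: [-2.96, 2.96], [-0.89, 2.26], [0.02, 2.5], [-1.34, 4.48], [0, 2.73], [-2.66, 2.66]. Speed limits (rad/s): [2.39, 2.39, 2.79, 3.14, 3.14, 3.14].

INTERFACE

Orientations are given as a rotation vector (axis times angle).
In Python, from plant import read_state, read_camera, camera_params, close_job gives the robot as it stands. The module is installed in compiled form; this text tells all that it offers.
- The arm moves only by the tool servo_tool, never from a script. Its argument "increments" is a list of rows, each an object with "slide": the shift along the tool's x, y, z in mm, a list of three; "dr": the turn, a rotation vector about the tool's x, y, z in rad, a list of three; "jaw": the closure, from 0 (fully open) to 1 (shut). In form: [{"slide": [x, y, z], "dr": [ax, ay, az], "jaw": jaw}, ...]. A call has 1 to 20 rows; each row is the pose to reach, as a shift and turn from the pose commanded when the call began, along the tool's axes at that moment; what a row does not reach only later rows make up. A row lasts 1/10 s, in which the tool goes at most 50 mm and 8.59 degrees, less where a joint would pass 70% of its speed; a pose out of reach is approached as far as the arm can. A call with a gripper value outside its range is refused whole. The fingers move at their own pace and stop on an object; "force" is the grip in N (left out, the last holds). Time passes only in rows, so rows that repeat a pose let the fingers close. It gives the time, the measured TCP pose, the force, the opening and the grip force at its end, in the units of the state.
- read_state(): the state, without advancing time (a new reading comes with each control period).
- read_camera(name): name is "scene" or "top" or "wrist"; returns (picture, depth): 420x560x3 uint8, red, green, blue; 420x560 float32, m along the optical axis (not along the pixel's ray), 0 where there is no reading.
- camera_params(name): a dict with "fx", "fy", "cx", "cy" (pixels), "k1" (the pictures are not rectified: a ray, as slopes to the right and down, at radius r is drawn at 1 + k1 r^2 times it, then the intrinsics apply), "rvec" (rotation vector, rad) and "tvec" (3), from world to camera coordinates, as OpenCV has them. Camera axes: x right, y down, z forward; pixel columns grow to the right and rows downward; lengths in m; the calibration is good to about 2 mm. A picture is of the moment at which its call begins: read the wrist's pose just before it. camera_params takes no time and is no camera call; for the wrist camera it gives the pose at the moment of the call.
- close_job(): hands the job in; it is judged then, once.
The state is a dict: "t": time; "q": joint angles; "dq": joint speeds; "joint_torque": joint torques, N m; "tool_pos": TCP position; "orientation": TCP orientation; "force": force on the tool from outside, world axes, zero at the start; "wrist_torque": the same for the moment, N m; "opening": finger opening in m; "gripper_force": force on a finger pad.
Only numpy, scipy, OpenCV 4.12 (cv2) and the standard library are available. Lean on these libraries where they do the work, as an engineer would, in place of code of your own. Each camera call takes 0.05 s, during which the arm holds its last target. There are 200 camera calls.

## Working session

There is one attempt and no reset: what is moved stays moved. The work goes in short steps, Python scripts to look and compute and a tool call to move; the robot and the scene stay as the last step left them, time stands still between calls to the robot, and variables do not carry over. Pictures are saved under pics/ and viewed, at most 14 in all, crops included, and the job is handed in when it is done.

Besides the shell and the picture viewer there is one more tool, called after "Call:" in YAML: its name, and indented under it one key for each argument. servo_tool: Moves the arm, as the interface text tells. Its arguments: {"type":"object","properties":{"increments":{"type":"array"},"force":{"type":"number"}},"required":["increments"]}

```bash
mkdir -p pics; cat > h.py <<'E'
import numpy as np, cv2
from plant import *
def save(name,fn,crop=None,scale=1):
    im,d=read_camera(name)
    np.save('pics/'+fn+'.npy',d)
    np.save('pics/'+fn+'_im.npy',im)
    p=im
    if crop: p=im[crop[1]:crop[3],crop[0]:crop[2]]
    if scale!=1: p=cv2.resize(p,None,fx=scale,fy=scale,interpolation=cv2.INTER_CUBIC)
    cv2.imwrite('pics/'+fn+'.png',p[:,:,::-1]); return im,d
def ray(P,u,v):
    K=np.array([[P['fx'],0,P['cx']],[0,P['fy'],P['cy']],[0,0,1.]])
    xd,yd=(u-P['cx'])/P['fx'],(v-P['cy'])/P['fy']
    x,y=xd,yd
    for _ in range(20):
        s=1+P['k1']*(x*x+y*y); x,y=xd/s,yd/s
    R=cv2.Rodrigues(np.array(P['rvec'],float))[0]; t=np.array(P['tvec'],float)
    return R,t,np.array([x,y,1.])
def atz(P,u,v,z):
    R,t,r=ray(P,u,v); o=-R.T@t; d=R.T@r
    return o+d*(z-o[2])/d[2]
def atd(P,u,v,dep):
    R,t,r=ray(P,u,v); return R.T@(r*dep-t)
def proj(P,X):
    R=cv2.Rodrigues(np.array(P['rvec'],float))[0]; c=R@np.array(X,float)+np.array(P['tvec'],float)
    x,y=c[:2]/c[2]; s=1+P['k1']*(x*x+y*y)
    return P['fx']*x*s+P['cx'],P['fy']*y*s+P['cy']
E
python3 - <<'E'
from h import *
s=read_state();print(s['t'],s['tool_pos'],s['orientation'],s['opening'])
save('top','top0',None,1.4)
for n in('top','scene'):print(camera_params(n))
E
```

```text
0.0 [0.15461003 0.5794923  0.40368058] [-4.08456847e-01 -3.11455684e+00  2.86414655e-03] 0.0930900450667542
{'fx': 419.0158345631303, 'fy': 419.0158345631303, 'cx': 274.33946558958024, 'cy': 205.61665168378198, 'k1': -0.02012609499246472, 'rvec': array([ 2.19396072, -2.02799016,  0.20985929]), 'tvec': array([-0.05346403,  0.55391699,  1.16378557])}
{'fx': 496.7529740351596, 'fy': 496.7529740351596, 'cx': 284.8837561629064, 'cy': 208.00326834101506, 'k1': -0.022966588387960757, 'rvec': array([ 1.78819584,  1.9225868 , -0.62418838]), 'tvec': array([ 0.07322899, -0.40249247,  1.5296796 ])}
```

View pics/top0.png

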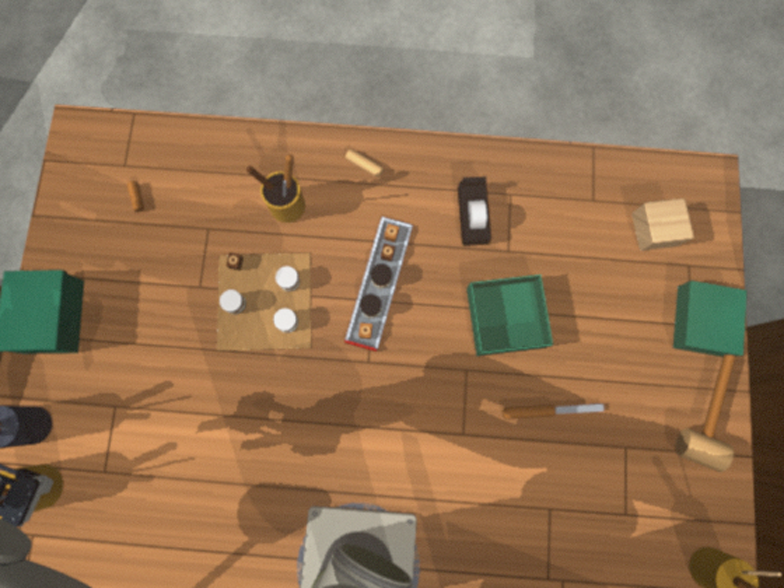

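The top view shows the lane from (363,345) to (396,220). From the front it holds an offcut, two black-lidded jars and two more offcuts. The mat is to its left with three white lids and one offcut at (234,261), and the bin is at (510,315). I'll enlarge this part to read pixels.

```bash
python3 - <<'E'
from h import *
im=np.load('pics/top0_im.npy')
c=im[148:258,145:305]
cv2.imwrite('pics/crop0.png',cv2.resize(c,None,fx=5,fy=5,interpolation=cv2.INTER_CUBIC)[:,:,::-1])
E
```

```text
(no output)
```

View pics/crop0.png

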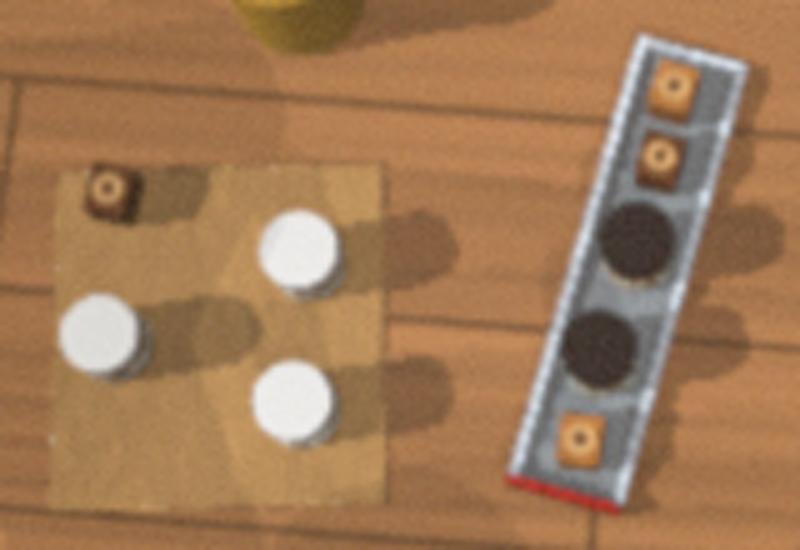

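```bash
python3 - <<'E'
from h import *
P=camera_params('top');d=np.load('pics/top0.npy')
def f(n,u,v,z):
    U,V=(u+.5)/5-.5+145,(v+.5)/5-.5+148
    X=atz(P,U,V,z);D=d[int(round(V)),int(round(U))]; print(n,X.round(4),'depth:',atd(P,U,V,D).round(4)); return X
for a in [('offa',674,86,.036),('offb',659,158,.036),('offc',580,438,.036),('offm',108,188,.035),('n1',300,251,.053),('n2',101,335,.053),('n3',293,403,.053),('old2',638,240,.054),('old1',599,348,.054),('FL',513,477,.020),('FR',625,505,.020),('BL',641,36,.012),('BR',747,66,.012)]:f(*a)
for a in [(470,285),(540,277),(550,346),(478,354)]: print('bin',atz(P,a[0]/1.4,a[1]/1.4,.06).round(3))
W=camera_params('wrist');R=cv2.Rodrigues(np.array(W['rvec']))[0];print('wrist cam pos',(-R.T@W['tvec']).round(3),'fwd',R[2].round(3),'right',R[0].round(3),W['fx'])
s=read_state();T=cv2.Rodrigues(np.array(s['orientation']))[0];print(T.round(3))
E
```

```text
offa [ 0.6874 -0.015   0.036 ] depth: [ 0.6883 -0.0149  0.0331]
offb [ 0.6418 -0.0094  0.036 ] depth: [ 0.6415 -0.0094  0.037 ]
offc [0.4695 0.0235 0.036 ] depth: [0.4699 0.0237 0.033 ]
offm [0.5975 0.3183 0.035 ] depth: [0.5979 0.3187 0.0335]
n1 [0.5643 0.1959 0.053 ] depth: [0.5646 0.1961 0.0516]
n2 [0.5054 0.3058 0.053 ] depth: [0.5059 0.3067 0.0499]
n3 [0.4745 0.1899 0.053 ] depth: [0.4743 0.1897 0.0542]
old2 [ 0.5863 -0.0012  0.054 ] depth: [ 0.5866 -0.0012  0.0527]
old1 [0.5204 0.0163 0.054 ] depth: [0.5205 0.0163 0.0537]
FL [0.4455 0.0616 0.02  ] depth: [0.4451 0.0614 0.0232]
FR [ 0.4342 -0.0055  0.02  ] depth: [ 0.4367 -0.0051 -0.0049]
BL [0.7254 0.0081 0.012 ] depth: [0.7268 0.0082 0.0079]
BR [ 0.7112 -0.0587  0.012 ] depth: [ 0.711  -0.0587  0.0128]
bin [ 0.576 -0.187  0.06 ]
bin [ 0.604 -0.332  0.06 ]
bin [ 0.462 -0.356  0.06 ]
bin [ 0.434 -0.211  0.06 ]
wrist cam pos [0.081 0.599 0.384] fwd [ 0.263 -0.073 -0.962] right [ 0.258  0.966 -0.002] 304.3652444219722
[[-0.966  0.258 -0.001]
 [ 0.258  0.966 -0.002]
 [ 0.    -0.002 -1.   ]]
```

```bash
cat >> h.py <<'E'
U=np.array([.9823,-.1874]);V=np.array([.1874,.9823]);O=np.array([.4399,.0280])
def lane(s,t=0,z=.035): return [*(O+s*U+t*V),z]
def need(*pts):
    "slides (mm) from current pose to put the grasp point at each world pt, tool down and y across the lane"
    s=read_state();T=cv2.Rodrigues(np.array(s['orientation']))[0];p=np.array(s['tool_pos'])
    Rt=np.array([[-U[0],V[0],0],[-U[1],V[1],0],[0,0,-1]])
    dr=cv2.Rodrigues(T.T@Rt)[0].ravel()
    print('t',round(s['t'],1),'dr',dr.round(4),'open',round(s['opening'],4),'grasp',(p+.167*T[:,2]).round(4),'lane s,t',np.round([(p[:2]-O)@U,(p[:2]-O)@V],4))
    for X in pts:
        tcp=np.array(X)+[0,0,.167]; print(np.round(X,4),'->',((T.T@(tcp-p))*1000).round(1))
E
python3 - <<'E'
from h import *
P=camera_params('top')
for a in [(282,205),(474,210),(287,170)]: print(atz(P,a[0]/1.4,a[1]/1.4,.05).round(3),atz(P,a[0]/1.4,a[1]/1.4,.15).round(3))
need([.5975,.3183,.16],[.5975,.3183,.031])
E
```

```text
[0.722 0.224 0.05 ] [0.688 0.203 0.15 ]
[ 0.744 -0.189  0.05 ] [ 0.708 -0.176  0.15 ]
[0.803 0.222 0.05 ] [0.762 0.202 0.15 ]
t 0.1 dr [-0.0019 -0.0002 -0.0723] open 0.0929 grasp [0.1545 0.5792 0.2367] lane s,t [-0.3836  0.4883]
[0.5975 0.3183 0.16  ] -> [-495.3 -138.    76.9]
[0.5975 0.3183 0.031 ] -> [-495.3 -137.8  205.9]
```

Call:
servo_tool:
  increments:
    - {"slide": [-50, -14, 10], "dr": [-0.002, 0, -0.072], "jaw": 0}
    - {"slide": [-100, -28, 20], "dr": [-0.002, 0, -0.072], "jaw": 0}
    - {"slide": [-150, -42, 30], "dr": [-0.002, 0, -0.072], "jaw": 0}
    - {"slide": [-200, -56, 40], "dr": [-0.002, 0, -0.072], "jaw": 0}
    - {"slide": [-250, -70, 50], "dr": [-0.002, 0, -0.072], "jaw": 0}
    - {"slide": [-300, -84, 60], "dr": [-0.002, 0, -0.072], "jaw": 0}
    - {"slide": [-350, -98, 70], "dr": [-0.002, 0, -0.072], "jaw": 0}
    - {"slide": [-400, -112, 77], "dr": [-0.002, 0, -0.072], "jaw": 0}
    - {"slide": [-440, -124, 77], "dr": [-0.002, 0, -0.072], "jaw": 0}
    - {"slide": [-475, -133, 77], "dr": [-0.002, 0, -0.072], "jaw": 0}
    - {"slide": [-495, -138, 77], "dr": [-0.002, 0, -0.072], "jaw": 0}
    - {"slide": [-495, -138, 77], "dr": [-0.002, 0, -0.072], "jaw": 0}
    - {"slide": [-495, -138, 77], "dr": [-0.002, 0, -0.072], "jaw": 0}

```text
t: 1.35
tool_pos: [0.5972, 0.3185, 0.3268]
orientation: [-0.298, -3.126, -0.002]
force: [0.3, 0.3, -0.2]
opening: 0.0929
gripper_force: 0.0
```

```bash
python3 - <<'E'
from h import *
need([.5975,.3183,.031])
W=camera_params('wrist');save('wrist','w1',None,1.3)
print(np.multiply(proj(W,[.5975,.3183,.035]),1.3))
E
```

```text
t 1.4 dr [ 0.0014 -0.0016 -0.0013] open 0.0929 grasp [0.597  0.3188 0.1598] lane s,t [0.1001 0.3149]
[0.5975 0.3183 0.031 ] -> [ -0.6  -0.3 128.8]
[366.88340207 268.94325073]
```

View pics/w1.png

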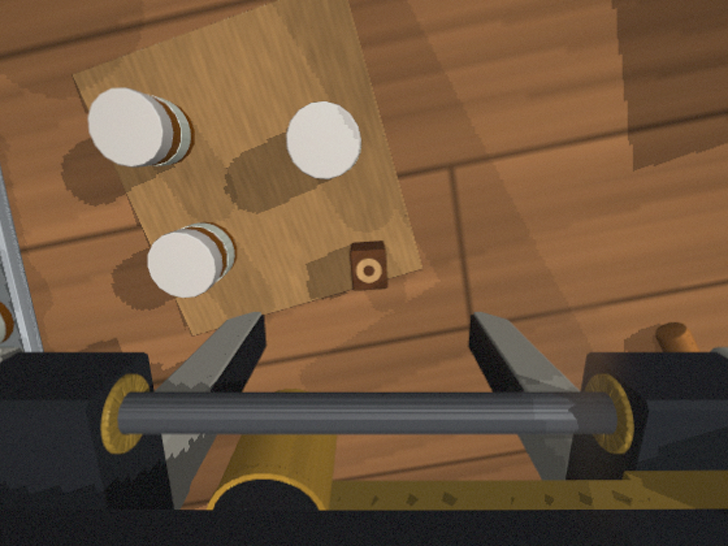

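The wrist view shows the offcut's knot at (369,270), within 2 px of the prediction and squared up between the open fingers. I'll descend.

Call:
servo_tool:
  increments:
    - {"slide": [0, 0, 40], "dr": [0, 0, 0], "jaw": 0}
    - {"slide": [-1, 0, 80], "dr": [0, 0, 0], "jaw": 0}
    - {"slide": [-1, 0, 110], "dr": [0, 0, 0], "jaw": 0}
    - {"slide": [-1, 0, 129], "dr": [0, 0, 0], "jaw": 0}
    - {"slide": [-1, 0, 129], "dr": [0, 0, 0], "jaw": 0}
    - {"slide": [-1, 0, 129], "dr": [0, 0, 0], "jaw": 1}
    - {"slide": [-1, 0, 129], "dr": [0, 0, 0], "jaw": 1}
    - {"slide": [-1, 0, 129], "dr": [0, 0, 0], "jaw": 1}
    - {"slide": [-1, 0, 129], "dr": [0, 0, 0], "jaw": 1}
    - {"slide": [-1, 0, 129], "dr": [0, 0, 0], "jaw": 1}
    - {"slide": [-1, 0, 129], "dr": [0, 0, 0], "jaw": 1}
    - {"slide": [-1, 0, 129], "dr": [0, 0, 0], "jaw": 1}
    - {"slide": [-1, 0, 129], "dr": [0, 0, 0], "jaw": 1}
    - {"slide": [-1, 0, 129], "dr": [0, 0, 0], "jaw": 1}
  force: 20

```text
t: 2.8
tool_pos: [0.5984, 0.3188, 0.1986]
orientation: [0.296, 3.127, 0.003]
force: [-0.1, -0.7, 0.3]
opening: 0.0263
gripper_force: 19.6
```

Call:
servo_tool:
  increments:
    - {"slide": [0, 0, -30], "dr": [0, 0, 0], "jaw": 1}
    - {"slide": [0, 0, -65], "dr": [0, 0, 0], "jaw": 1}
    - {"slide": [0, 0, -100], "dr": [0, 0, 0], "jaw": 1}
    - {"slide": [0, 0, -120], "dr": [0, 0, 0], "jaw": 1}
    - {"slide": [0, 0, -129], "dr": [0, 0, 0], "jaw": 1}
    - {"slide": [0, 0, -129], "dr": [0, 0, 0], "jaw": 1}

```text
t: 3.4
tool_pos: [0.5987, 0.3187, 0.3292]
orientation: [0.296, 3.125, 0.005]
force: [0.0, -1.1, -0.6]
opening: 0.0265
gripper_force: 19.6
```

```bash
python3 - <<'E'
from h import *
B=np.array([.519,-.2715])
print(B+.028*U,B-.028*U)
q=B+.03*U+.03*V
need([*q,.15],[*q,.07])
E
```

```text
[ 0.5465044 -0.2767472] [ 0.4914956 -0.2662528]
t 3.4 dr [ 0.0034  0.0021 -0.0003] open 0.0265 grasp [0.5992 0.3192 0.1622] lane s,t [0.1015 0.3153]
[ 0.5541 -0.2477  0.15  ] -> [ -62.4 -564.7   10.4]
[ 0.5541 -0.2477  0.07  ] -> [ -62.3 -565.    90.4]
```

Call:
servo_tool:
  increments:
    - {"slide": [-4, -40, 0], "dr": [0, 0, 0], "jaw": 1}
    - {"slide": [-9, -85, 0], "dr": [0, 0, 0], "jaw": 1}
    - {"slide": [-14, -130, 0], "dr": [0, 0, 0], "jaw": 1}
    - {"slide": [-19, -175, 0], "dr": [0, 0, 0], "jaw": 1}
    - {"slide": [-24, -220, 0], "dr": [0, 0, 0], "jaw": 1}
    - {"slide": [-29, -265, 0], "dr": [0, 0, 0], "jaw": 1}
    - {"slide": [-34, -310, 0], "dr": [0, 0, 0], "jaw": 1}
    - {"slide": [-39, -355, 0], "dr": [0, 0, 0], "jaw": 1}
    - {"slide": [-44, -400, 0], "dr": [0, 0, 0], "jaw": 1}
    - {"slide": [-49, -445, 0], "dr": [0, 0, 0], "jaw": 1}
    - {"slide": [-54, -490, 0], "dr": [0, 0, 0], "jaw": 1}
    - {"slide": [-59, -535, 0], "dr": [0, 0, 0], "jaw": 1}
    - {"slide": [-62, -565, 0], "dr": [0, 0, 0], "jaw": 1}
    - {"slide": [-62, -575, 0], "dr": [0, 0, 0], "jaw": 1}
    - {"slide": [-62, -575, 0], "dr": [0, 0, 0], "jaw": 1}
    - {"slide": [-62, -575, 45], "dr": [0, 0, 0], "jaw": 1}
    - {"slide": [-62, -575, 80], "dr": [0, 0, 0], "jaw": 1}
    - {"slide": [-62, -575, 91], "dr": [0, 0, 0], "jaw": 1}
    - {"slide": [-62, -575, 91], "dr": [0, 0, 0], "jaw": 1}
    - {"slide": [-62, -575, 91], "dr": [0, 0, 0], "jaw": 1}

```text
t: 5.4
tool_pos: [0.5521, -0.2571, 0.237]
orientation: [0.294, 3.126, 0.002]
force: [-0.1, -0.1, 0.8]
opening: 0.0266
gripper_force: 19.6
```

Call:
servo_tool:
  increments:
    - {"slide": [0, 0, 0], "dr": [0, 0, 0], "jaw": 0.5}
    - {"slide": [0, 0, 0], "dr": [0, 0, 0], "jaw": 0.5}
    - {"slide": [0, 0, 0], "dr": [0, 0, 0], "jaw": 0.5}
    - {"slide": [0, 0, -40], "dr": [0, 0, 0], "jaw": 0.5}
    - {"slide": [0, 0, -80], "dr": [0, 0, 0], "jaw": 0.5}
    - {"slide": [0, 0, -80], "dr": [0, 0, 0], "jaw": 0.5}

```text
t: 6.0
tool_pos: [0.5534, -0.259, 0.3236]
orientation: [0.295, 3.117, -0.005]
force: [-0.5, -0.9, 0.2]
opening: 0.0466
gripper_force: 0.0
```

```bash
python3 - <<'E'
from h import *
need([.6874,-.015,.15],[.6874,-.015,.034])
save('top','top1',(120,130,420,280),2.6)
E
```

```text
t 6.0 dr [-0.0018  0.0112 -0.0004] open 0.0466 grasp [ 0.5551 -0.2597  0.1566] lane s,t [ 0.1652 -0.2607]
[ 0.6874 -0.015   0.15  ] -> [-85.7 264.9   7.1]
[ 0.6874 -0.015   0.034 ] -> [-84.4 265.1 123.1]
```

View pics/top1.png

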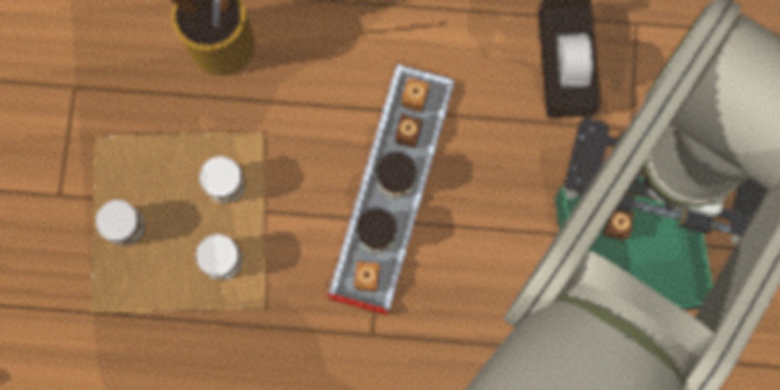

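The offcut is in the bin at (620,222), and everything else is unchanged. Next is the rear lane offcut.

Call:
servo_tool:
  increments:
    - {"slide": [-14, 45, 0], "dr": [0, 0, 0], "jaw": 0}
    - {"slide": [-29, 90, 0], "dr": [0, 0, 0], "jaw": 0}
    - {"slide": [-43, 135, 2], "dr": [0, 0, 0], "jaw": 0}
    - {"slide": [-57, 180, 4], "dr": [0, 0, 0], "jaw": 0}
    - {"slide": [-72, 225, 5], "dr": [0, 0, 0], "jaw": 0}
    - {"slide": [-83, 255, 6], "dr": [0, 0, 0], "jaw": 0}
    - {"slide": [-86, 265, 7], "dr": [0, 0, 0], "jaw": 0}
    - {"slide": [-86, 265, 7], "dr": [0, 0, 0], "jaw": 0}
    - {"slide": [-86, 265, 7], "dr": [0, 0, 0], "jaw": 0}
    - {"slide": [-86, 265, 7], "dr": [0, 0, 0], "jaw": 0}

```text
t: 7.05
tool_pos: [0.685, -0.0154, 0.309]
orientation: [-0.299, -3.127, -0.002]
force: [-0.9, -0.7, 0.4]
opening: 0.093
gripper_force: 0.0
```

```bash
python3 - <<'E'
from h import *
need([.6874,-.015,.034])
W=camera_params('wrist');save('wrist','w2',None,1.3)
print(np.multiply(proj(W,[.6874,-.015,.036]),1.3))
print(np.multiply(proj(W,[.6418,-.0094,.036]),1.3))
for s,t in [(0,.029),(0,-.029),(.278,.029),(.278,-.029)]:print(np.multiply(proj(W,lane(s,t,.012)),1.3))
E
```

```text
t 7.0 dr [ 0.0015 -0.0004 -0.002 ] open 0.093 grasp [ 0.685  -0.0151  0.142 ] lane s,t [0.2489 0.0033]
[ 0.6874 -0.015   0.034 ] -> [ -2.3   0.7 108. ]
[368.3184422  278.74736265]
[363.43864582 210.08499573]
[ 411.82258523 -162.91574946]
[ 308.2217617  -162.64184019]
[401.51696355 303.53101867]
[323.81381956 303.74749715]
```

View pics/w2.png

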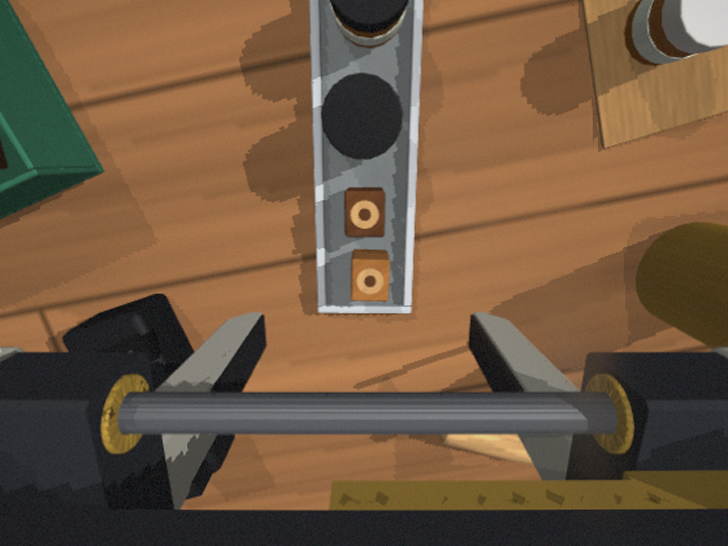

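Knots at (370,281) and (364,214) are within 3 px of the predictions, and the lane's rear inner corners (404,306) and (326,307) agree too. I'll grasp.

Call:
servo_tool:
  increments:
    - {"slide": [-3, 1, 45], "dr": [0, 0, 0], "jaw": 0}
    - {"slide": [-3, 1, 85], "dr": [0, 0, 0], "jaw": 0}
    - {"slide": [-3, 1, 107], "dr": [0, 0, 0], "jaw": 0}
    - {"slide": [-3, 1, 107], "dr": [0, 0, 0], "jaw": 0}
    - {"slide": [-3, 1, 107], "dr": [0, 0, 0], "jaw": 1}
    - {"slide": [-3, 1, 107], "dr": [0, 0, 0], "jaw": 1}
    - {"slide": [-3, 1, 107], "dr": [0, 0, 0], "jaw": 1}
    - {"slide": [-3, 1, 107], "dr": [0, 0, 0], "jaw": 1}
    - {"slide": [-3, 1, 107], "dr": [0, 0, 0], "jaw": 1}
    - {"slide": [-3, 1, 107], "dr": [0, 0, 0], "jaw": 1}
    - {"slide": [-3, 1, 107], "dr": [0, 0, 0], "jaw": 1}
    - {"slide": [-3, 1, 107], "dr": [0, 0, 0], "jaw": 1}
    - {"slide": [-3, 1, 75], "dr": [0, 0, 0], "jaw": 1}
    - {"slide": [-3, 1, 35], "dr": [0, 0, 0], "jaw": 1}
    - {"slide": [-3, 1, -5], "dr": [0, 0, 0], "jaw": 1}
    - {"slide": [-3, 1, -8], "dr": [0, 0, 0], "jaw": 1}
    - {"slide": [-3, 1, -8], "dr": [0, 0, 0], "jaw": 1}
    - {"slide": [-3, 1, -8], "dr": [0, 0, 0], "jaw": 1}

```text
t: 8.9
tool_pos: [0.6882, -0.0132, 0.3155]
orientation: [-0.296, -3.126, -0.003]
force: [-0.3, -0.4, -0.3]
opening: 0.0002
gripper_force: 0.0
```

```bash
python3 - <<'E'
from h import *
B=np.array([.519,-.2715])
for a,b in [(.03,-.02),(-.03,.02),(-.03,-.02)]:
  q=B+a*U+b*V
  need([*q,.15],[*q,.07])
E
```

```text
t 8.9 dr [ 0.0017 -0.0021 -0.0003] open 0.0002 grasp [ 0.6879 -0.0129  0.1485] lane s,t [0.2516 0.006 ]
[ 0.5447 -0.2968  0.15  ] -> [  87.7 -305.4   -1.8]
[ 0.5447 -0.2968  0.07  ] -> [  87.6 -305.6   78.2]
t 8.9 dr [ 0.0017 -0.0021 -0.0003] open 0.0002 grasp [ 0.6879 -0.0129  0.1485] lane s,t [0.2516 0.006 ]
[ 0.4933 -0.2462  0.15  ] -> [ 147.7 -265.4   -1.6]
[ 0.4933 -0.2462  0.07  ] -> [ 147.6 -265.6   78.4]
t 8.9 dr [ 0.0017 -0.0021 -0.0003] open 0.0002 grasp [ 0.6879 -0.0129  0.1485] lane s,t [0.2516 0.006 ]
[ 0.4858 -0.2855  0.15  ] -> [ 147.7 -305.4   -1.7]
[ 0.4858 -0.2855  0.07  ] -> [ 147.6 -305.6   78.3]
```

The jaws closed empty. I'll open them and look.

Call:
servo_tool:
  increments:
    - {"slide": [0, 0, 0], "dr": [0, 0, 0], "jaw": 0}
    - {"slide": [0, 0, 0], "dr": [0, 0, 0], "jaw": 0}
    - {"slide": [0, 0, 0], "dr": [0, 0, 0], "jaw": 0}
    - {"slide": [0, 0, 0], "dr": [0, 0, 0], "jaw": 0}

```text
t: 9.3
tool_pos: [0.6886, -0.0132, 0.3165]
orientation: [-0.296, -3.127, -0.003]
force: [-0.1, -0.4, -1.2]
opening: 0.0274
gripper_force: 0.0
```

```bash
python3 - <<'E'
from h import *
need([.6874,-.015,.034])
W=camera_params('wrist');save('wrist','w3',None,1.3)
E
```

```text
t 9.3 dr [ 0.0019 -0.0008 -0.0003] open 0.0274 grasp [ 0.6885 -0.0129  0.1495] lane s,t [0.252  0.0061]
[ 0.6874 -0.015   0.034 ] -> [  0.7  -2.2 115.5]
```

View pics/w3.png

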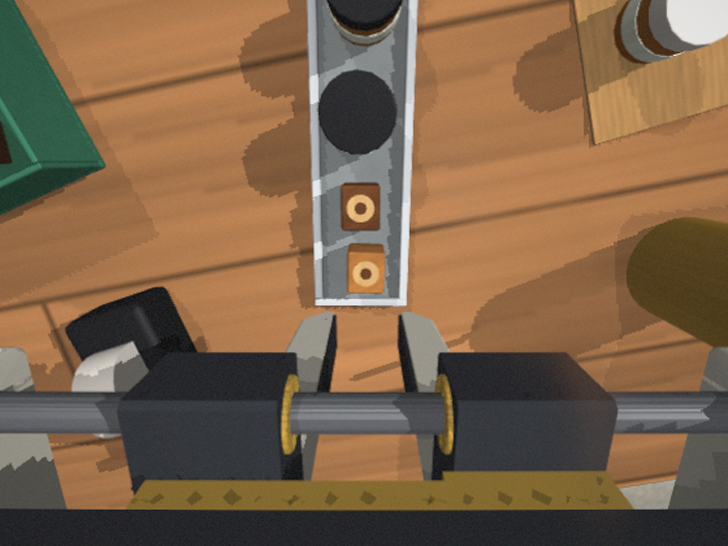

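The offcut hasn't moved; its knot is at (366,274). I lifted before the fingers had finished closing, since they move at about 75 mm/s. This time I'll pre-close to 60 mm and wait longer.

Call:
servo_tool:
  increments:
    - {"slide": [0, -1, 0], "dr": [0, 0, 0], "jaw": 0.35}
    - {"slide": [0, -1, 0], "dr": [0, 0, 0], "jaw": 0.35}
    - {"slide": [0, -1, 0], "dr": [0, 0, 0], "jaw": 0.35}
    - {"slide": [0, -1, 0], "dr": [0, 0, 0], "jaw": 0.35}
    - {"slide": [0, -1, 40], "dr": [0, 0, 0], "jaw": 0.35}
    - {"slide": [0, -1, 80], "dr": [0, 0, 0], "jaw": 0.35}
    - {"slide": [0, -1, 105], "dr": [0, 0, 0], "jaw": 0.35}
    - {"slide": [0, -1, 115], "dr": [0, 0, 0], "jaw": 0.35}
    - {"slide": [0, -1, 115], "dr": [0, 0, 0], "jaw": 0.35}
    - {"slide": [0, -1, 115], "dr": [0, 0, 0], "jaw": 1}
    - {"slide": [0, -1, 115], "dr": [0, 0, 0], "jaw": 1}
    - {"slide": [0, -1, 115], "dr": [0, 0, 0], "jaw": 1}
    - {"slide": [0, -1, 115], "dr": [0, 0, 0], "jaw": 1}
    - {"slide": [0, -1, 115], "dr": [0, 0, 0], "jaw": 1}
    - {"slide": [0, -1, 115], "dr": [0, 0, 0], "jaw": 1}
    - {"slide": [0, -1, 115], "dr": [0, 0, 0], "jaw": 1}
    - {"slide": [0, -1, 115], "dr": [0, 0, 0], "jaw": 1}

```text
t: 11.05
tool_pos: [0.6887, -0.0141, 0.2026]
orientation: [0.296, 3.127, 0.003]
force: [-1.4, 0.1, 3.3]
opening: 0.0256
gripper_force: 19.8
```

Call:
servo_tool:
  increments:
    - {"slide": [0, 0, -25], "dr": [0, 0, 0], "jaw": 1}
    - {"slide": [0, 0, -65], "dr": [0, 0, 0], "jaw": 1}
    - {"slide": [0, 0, -105], "dr": [0, 0, 0], "jaw": 1}
    - {"slide": [0, 0, -115], "dr": [0, 0, 0], "jaw": 1}
    - {"slide": [12, -40, -115], "dr": [0, 0, 0], "jaw": 1}
    - {"slide": [24, -83, -115], "dr": [0, 0, 0], "jaw": 1}
    - {"slide": [36, -126, -115], "dr": [0, 0, 0], "jaw": 1}
    - {"slide": [48, -169, -115], "dr": [0, 0, 0], "jaw": 1}
    - {"slide": [60, -212, -115], "dr": [0, 0, 0], "jaw": 1}
    - {"slide": [72, -255, -115], "dr": [0, 0, 0], "jaw": 1}
    - {"slide": [84, -290, -115], "dr": [0, 0, 0], "jaw": 1}
    - {"slide": [88, -304, -115], "dr": [0, 0, 0], "jaw": 1}
    - {"slide": [88, -304, -115], "dr": [0, 0, 0], "jaw": 1}
    - {"slide": [88, -304, -75], "dr": [0, 0, 0], "jaw": 1}
    - {"slide": [88, -304, -36], "dr": [0, 0, 0], "jaw": 1}
    - {"slide": [88, -304, -36], "dr": [0, 0, 0], "jaw": 1}

```text
t: 12.65
tool_pos: [0.5432, -0.2929, 0.2306]
orientation: [-0.293, -3.118, -0.012]
force: [-0.4, 0.3, -1.1]
opening: 0.0258
gripper_force: 19.8
```

Call:
servo_tool:
  increments:
    - {"slide": [0, 0, 0], "dr": [0, 0, 0], "jaw": 0.5}
    - {"slide": [0, 0, 0], "dr": [0, 0, 0], "jaw": 0.5}
    - {"slide": [0, 0, 0], "dr": [0, 0, 0], "jaw": 0.5}
    - {"slide": [0, 0, -40], "dr": [0, 0, 0], "jaw": 0.5}
    - {"slide": [0, 0, -80], "dr": [0, 0, 0], "jaw": 0.35}
    - {"slide": [0, 0, -80], "dr": [0, 0, 0], "jaw": 0.35}
    - {"slide": [0, 0, -80], "dr": [0, 0, 0], "jaw": 0.35}

```text
t: 13.35
tool_pos: [0.5459, -0.2968, 0.3212]
orientation: [0.296, 3.122, -0.001]
force: [-0.5, 0.2, -0.5]
opening: 0.0598
gripper_force: 0.0
```

```bash
cat >> h.py <<'E'
def chk(thr,*pts,P=None,old='top0'):
    "compare top view with first one around world points: mean abs change"
    im,_=read_camera('top');a=np.load('pics/%s_im.npy'%old);P=camera_params('top')
    for X in pts:
        u,v=map(int,np.round(proj(P,X)));w=5
        print(np.round(X,3),'change',np.abs(im[v-w:v+w+1,u-w:u+w+1].astype(int)-a[v-w:v+w+1,u-w:u+w+1]).mean().round(1))
E
python3 - <<'E'
from h import *
need([.6425,-.0094,.15],[.6425,-.0094,.034])
chk(0,[.6874,-.015,.036],[.6418,-.0094,.036],[.4695,.0235,.036],[.5643,.1959,.053],[.5054,.3058,.053],[.4745,.1899,.053],[.5863,-.0012,.054],[.5204,.0163,.054])
E
```

```text
t 13.3 dr [-0.0004  0.0059 -0.0003] open 0.0598 grasp [ 0.5469 -0.2971  0.1542] lane s,t [ 0.165  -0.2992]
[ 0.6425 -0.0094  0.15  ] -> [-40.9 300.5   4.4]
[ 0.6425 -0.0094  0.034 ] -> [-40.2 300.5 120.4]
[ 0.687 -0.015  0.036] change 36.4
[ 0.642 -0.009  0.036] change 5.0
[0.47  0.024 0.036] change 5.4
[0.564 0.196 0.053] change 11.2
[0.505 0.306 0.053] change 7.9
[0.474 0.19  0.053] change 19.2
[ 0.586 -0.001  0.054] change 3.7
[0.52  0.016 0.054] change 4.0
```

Call:
servo_tool:
  increments:
    - {"slide": [-6, 43, 0], "dr": [0, 0, 0], "jaw": 0.35}
    - {"slide": [-12, 86, 0], "dr": [0, 0, 0], "jaw": 0.35}
    - {"slide": [-18, 129, 0], "dr": [0, 0, 0], "jaw": 0.35}
    - {"slide": [-24, 172, 0], "dr": [0, 0, 0], "jaw": 0.35}
    - {"slide": [-30, 215, 0], "dr": [0, 0, 0], "jaw": 0.35}
    - {"slide": [-36, 258, 0], "dr": [0, 0, 0], "jaw": 0.35}
    - {"slide": [-40, 290, 0], "dr": [0, 0, 0], "jaw": 0.35}
    - {"slide": [-41, 301, 0], "dr": [0, 0, 0], "jaw": 0.35}
    - {"slide": [-41, 301, 0], "dr": [0, 0, 0], "jaw": 0.35}
    - {"slide": [-41, 301, 0], "dr": [0, 0, 0], "jaw": 0.35}
    - {"slide": [-41, 301, 0], "dr": [0, 0, 0], "jaw": 0.35}

```text
t: 14.5
tool_pos: [0.6414, -0.01, 0.3178]
orientation: [-0.299, -3.127, -0.002]
force: [0.3, 0.2, 0.2]
opening: 0.0604
gripper_force: 0.0
```

```bash
python3 - <<'E'
from h import *
need([.6425,-.0094,.034])
W=camera_params('wrist');im,d=save('wrist','w4')
print(proj(W,[.6425,-.0094,.036]))
u,v=map(int,np.round(proj(W,[.6425,-.0094,.036])))
# block top centroid by depth
ys,xs=np.mgrid[v-50:v+50,u-60:u+60]
pts=np.array([atd(W,x,y,d[y,x]) if d[y,x]>0 else [0,0,0] for x,y in zip(xs.ravel()[::3],ys.ravel()[::3])])
m=(pts[:,2]>.028)&(pts[:,2]<.042);print(m.sum(),np.median(pts[m],0),pts[m].min(0),pts[m].max(0))
E
```

```text
t 14.5 dr [ 0.0015 -0.0006 -0.0019] open 0.0604 grasp [ 0.6414 -0.0097  0.1508] lane s,t [0.2051 0.0005]
[ 0.6425 -0.0094  0.034 ] -> [ -1.    0.6 116.8]
(np.float64(283.2297165133931), np.float64(210.19844369863927))
331 [ 0.64296645 -0.00847558  0.03624323] [ 0.62769446 -0.02337603  0.02826751] [0.66064095 0.00595938 0.03882751]
```

Block confirmed at (0.643, -0.0085). I'll grasp it and carry it to the bin.

Call:
servo_tool:
  increments:
    - {"slide": [-1, 1, 40], "dr": [0, 0, 0], "jaw": 0.35}
    - {"slide": [-1, 1, 80], "dr": [0, 0, 0], "jaw": 0.35}
    - {"slide": [-1, 1, 108], "dr": [0, 0, 0], "jaw": 0.35}
    - {"slide": [-1, 1, 117], "dr": [0, 0, 0], "jaw": 0.35}
    - {"slide": [-1, 1, 117], "dr": [0, 0, 0], "jaw": 0.35}
    - {"slide": [-1, 1, 117], "dr": [0, 0, 0], "jaw": 1}
    - {"slide": [-1, 1, 117], "dr": [0, 0, 0], "jaw": 1}
    - {"slide": [-1, 1, 117], "dr": [0, 0, 0], "jaw": 1}
    - {"slide": [-1, 1, 117], "dr": [0, 0, 0], "jaw": 1}
    - {"slide": [-1, 1, 117], "dr": [0, 0, 0], "jaw": 1}
    - {"slide": [-1, 1, 117], "dr": [0, 0, 0], "jaw": 1}
    - {"slide": [-1, 1, 117], "dr": [0, 0, 0], "jaw": 1}
    - {"slide": [-1, 1, 117], "dr": [0, 0, 0], "jaw": 1}
    - {"slide": [-1, 1, 85], "dr": [0, 0, 0], "jaw": 1}
    - {"slide": [-1, 1, 40], "dr": [0, 0, 0], "jaw": 1}
    - {"slide": [-1, 1, 0], "dr": [0, 0, 0], "jaw": 1}
    - {"slide": [-1, 1, 0], "dr": [0, 0, 0], "jaw": 1}
    - {"slide": [-1, 1, 0], "dr": [0, 0, 0], "jaw": 1}

```text
t: 16.35
tool_pos: [0.6434, -0.0076, 0.3195]
orientation: [0.296, 3.125, 0.003]
force: [-1.0, 0.1, -1.0]
opening: 0.0258
gripper_force: 20.0
```

```bash
python3 - <<'E'
from h import *
B=np.array([.519,-.2715])
q=B-.03*U+.02*V
need([*q,.15],[*q,.07])
E
```

```text
t 16.4 dr [ 0.0023  0.0029 -0.0002] open 0.0258 grasp [ 0.6439 -0.0073  0.1525] lane s,t [0.2065 0.0032]
[ 0.4933 -0.2462  0.15  ] -> [ 102.7 -262.6    1.6]
[ 0.4933 -0.2462  0.07  ] -> [ 102.9 -262.8   81.6]
```

Call:
servo_tool:
  increments:
    - {"slide": [17, -43, 0], "dr": [0, 0, 0], "jaw": 1}
    - {"slide": [34, -86, 0], "dr": [0, 0, 0], "jaw": 1}
    - {"slide": [51, -129, 0], "dr": [0, 0, 0], "jaw": 1}
    - {"slide": [68, -172, 0], "dr": [0, 0, 0], "jaw": 1}
    - {"slide": [85, -215, 0], "dr": [0, 0, 0], "jaw": 1}
    - {"slide": [98, -250, 0], "dr": [0, 0, 0], "jaw": 1}
    - {"slide": [103, -262, 0], "dr": [0, 0, 0], "jaw": 1}
    - {"slide": [103, -262, 0], "dr": [0, 0, 0], "jaw": 1}
    - {"slide": [103, -262, 40], "dr": [0, 0, 0], "jaw": 1}
    - {"slide": [103, -262, 80], "dr": [0, 0, 0], "jaw": 1}
    - {"slide": [103, -262, 80], "dr": [0, 0, 0], "jaw": 1}
    - {"slide": [103, -262, 80], "dr": [0, 0, 0], "jaw": 0.5}
    - {"slide": [103, -262, 80], "dr": [0, 0, 0], "jaw": 0.5}
    - {"slide": [103, -262, 80], "dr": [0, 0, 0], "jaw": 0.5}
    - {"slide": [103, -262, 40], "dr": [0, 0, 0], "jaw": 0.5}
    - {"slide": [103, -262, 0], "dr": [0, 0, 0], "jaw": 0.35}
    - {"slide": [103, -262, 0], "dr": [0, 0, 0], "jaw": 0.35}
    - {"slide": [103, -262, 0], "dr": [0, 0, 0], "jaw": 0.35}

```text
t: 18.15
tool_pos: [0.4934, -0.2461, 0.3207]
orientation: [0.296, 3.122, -0.001]
force: [-0.1, 0.7, -0.7]
opening: 0.0599
gripper_force: 0.0
```

```bash
python3 - <<'E'
from h import *
need([.4695,.0235,.15],[.4695,.0235,.034])
chk(0,[.6418,-.0094,.036],[.4695,.0235,.036],[.5643,.1959,.053],[.5054,.3058,.053],[.4745,.1899,.053],[.5863,-.0012,.054],[.5204,.0163,.054])
E
```

```text
t 18.1 dr [-0.0001  0.0054 -0.0003] open 0.0599 grasp [ 0.4943 -0.2462  0.1537] lane s,t [ 0.104  -0.2592]
[0.4695 0.0235 0.15  ] -> [ 74.1 260.3   3.3]
[0.4695 0.0235 0.034 ] -> [ 74.8 260.3 119.3]
[ 0.642 -0.009  0.036] change 40.4
[0.47  0.024 0.036] change 4.9
[0.564 0.196 0.053] change 22.0
[0.505 0.306 0.053] change 6.9
[0.474 0.19  0.053] change 9.9
[ 0.586 -0.001  0.054] change 3.5
[0.52  0.016 0.054] change 3.4
```

Call:
servo_tool:
  increments:
    - {"slide": [12, 43, 0], "dr": [0, 0, 0], "jaw": 0.35}
    - {"slide": [24, 86, 0], "dr": [0, 0, 0], "jaw": 0.35}
    - {"slide": [37, 129, 0], "dr": [0, 0, 0], "jaw": 0.35}
    - {"slide": [49, 172, 0], "dr": [0, 0, 0], "jaw": 0.35}
    - {"slide": [61, 215, 0], "dr": [0, 0, 0], "jaw": 0.35}
    - {"slide": [72, 250, 0], "dr": [0, 0, 0], "jaw": 0.35}
    - {"slide": [74, 260, 0], "dr": [0, 0, 0], "jaw": 0.35}
    - {"slide": [74, 260, 0], "dr": [0, 0, 0], "jaw": 0.35}
    - {"slide": [74, 260, 0], "dr": [0, 0, 0], "jaw": 0.35}
    - {"slide": [74, 260, 0], "dr": [0, 0, 0], "jaw": 0.35}

```text
t: 19.2
tool_pos: [0.4688, 0.0224, 0.3177]
orientation: [-0.298, -3.127, -0.002]
force: [-0.2, -0.2, 0.2]
opening: 0.0604
gripper_force: 0.0
```

```bash
python3 - <<'E'
from h import *
need([.4695,.0235,.034])
E
```

```text
t 19.2 dr [ 0.0015 -0.0005 -0.0017] open 0.0604 grasp [0.4688 0.0227 0.1507] lane s,t [ 0.0294 -0.0001]
[0.4695 0.0235 0.034 ] -> [ -0.5   1.  116.8]
```

Call:
servo_tool:
  increments:
    - {"slide": [0, 1, 40], "dr": [0, 0, 0], "jaw": 0.35}
    - {"slide": [0, 1, 80], "dr": [0, 0, 0], "jaw": 0.35}
    - {"slide": [0, 1, 108], "dr": [0, 0, 0], "jaw": 0.35}
    - {"slide": [0, 1, 117], "dr": [0, 0, 0], "jaw": 0.35}
    - {"slide": [0, 1, 117], "dr": [0, 0, 0], "jaw": 0.35}
    - {"slide": [0, 1, 117], "dr": [0, 0, 0], "jaw": 1}
    - {"slide": [0, 1, 117], "dr": [0, 0, 0], "jaw": 1}
    - {"slide": [0, 1, 117], "dr": [0, 0, 0], "jaw": 1}
    - {"slide": [0, 1, 117], "dr": [0, 0, 0], "jaw": 1}
    - {"slide": [0, 1, 117], "dr": [0, 0, 0], "jaw": 1}
    - {"slide": [0, 1, 117], "dr": [0, 0, 0], "jaw": 1}
    - {"slide": [0, 1, 117], "dr": [0, 0, 0], "jaw": 1}
    - {"slide": [0, 1, 117], "dr": [0, 0, 0], "jaw": 1}
    - {"slide": [0, 1, 85], "dr": [0, 0, 0], "jaw": 1}
    - {"slide": [0, 1, 40], "dr": [0, 0, 0], "jaw": 1}
    - {"slide": [0, 1, 0], "dr": [0, 0, 0], "jaw": 1}
    - {"slide": [0, 1, 0], "dr": [0, 0, 0], "jaw": 1}
    - {"slide": [0, 1, 0], "dr": [0, 0, 0], "jaw": 1}

```text
t: 21.0
tool_pos: [0.4692, 0.0247, 0.319]
orientation: [0.296, 3.125, 0.003]
force: [-0.7, 0.4, -0.8]
opening: 0.0271
gripper_force: 18.9
```

```bash
python3 - <<'E'
from h import *
B=np.array([.519,-.2715])
q=B-.03*U-.02*V
need([*q,.15],[*q,.07])
E
```

```text
t 21.0 dr [ 0.0024  0.0025 -0.0002] open 0.0271 grasp [0.4697 0.025  0.152 ] lane s,t [0.0294 0.0023]
[ 0.4858 -0.2855  0.15  ] -> [ -74.4 -301.6    1.4]
[ 0.4858 -0.2855  0.07  ] -> [ -74.2 -301.8   81.4]
```

Call:
servo_tool:
  increments:
    - {"slide": [-10, -40, 0], "dr": [0, 0, 0], "jaw": 1}
    - {"slide": [-20, -83, 0], "dr": [0, 0, 0], "jaw": 1}
    - {"slide": [-31, -126, 0], "dr": [0, 0, 0], "jaw": 1}
    - {"slide": [-42, -169, 0], "dr": [0, 0, 0], "jaw": 1}
    - {"slide": [-53, -212, 0], "dr": [0, 0, 0], "jaw": 1}
    - {"slide": [-63, -255, 0], "dr": [0, 0, 0], "jaw": 1}
    - {"slide": [-72, -290, 0], "dr": [0, 0, 0], "jaw": 1}
    - {"slide": [-74, -302, 0], "dr": [0, 0, 0], "jaw": 1}
    - {"slide": [-74, -302, 0], "dr": [0, 0, 0], "jaw": 1}
    - {"slide": [-74, -302, 40], "dr": [0, 0, 0], "jaw": 1}
    - {"slide": [-74, -302, 80], "dr": [0, 0, 0], "jaw": 1}
    - {"slide": [-74, -302, 80], "dr": [0, 0, 0], "jaw": 1}
    - {"slide": [-74, -302, 80], "dr": [0, 0, 0], "jaw": 0.5}
    - {"slide": [-74, -302, 80], "dr": [0, 0, 0], "jaw": 0.5}
    - {"slide": [-74, -302, 80], "dr": [0, 0, 0], "jaw": 0.5}
    - {"slide": [-74, -302, 40], "dr": [0, 0, 0], "jaw": 0.5}
    - {"slide": [-74, -302, 0], "dr": [0, 0, 0], "jaw": 0.15}
    - {"slide": [-74, -302, 0], "dr": [0, 0, 0], "jaw": 0.15}
    - {"slide": [-74, -302, 0], "dr": [0, 0, 0], "jaw": 0.15}
    - {"slide": [-74, -302, 0], "dr": [0, 0, 0], "jaw": 0.15}

```text
t: 23.0
tool_pos: [0.4847, -0.2857, 0.3174]
orientation: [0.296, 3.127, 0.003]
force: [-1.0, -0.3, -0.1]
opening: 0.0739
gripper_force: 0.0
```

```bash
python3 - <<'E'
from h import *
need(lane(.0813,.0036,.15),[.5204,.0163,.036])
save('wrist','w5',None,1.3)
E
```

```text
t 23.0 dr [ 0.002   0.0001 -0.0003] open 0.0739 grasp [ 0.4848 -0.2854  0.1504] lane s,t [ 0.1028 -0.2998]
[0.5204 0.0163 0.15  ] -> [ 21.6 303.3   1. ]
[0.5204 0.0163 0.036 ] -> [ 21.7 303.1 115. ]
```

View pics/w5.png

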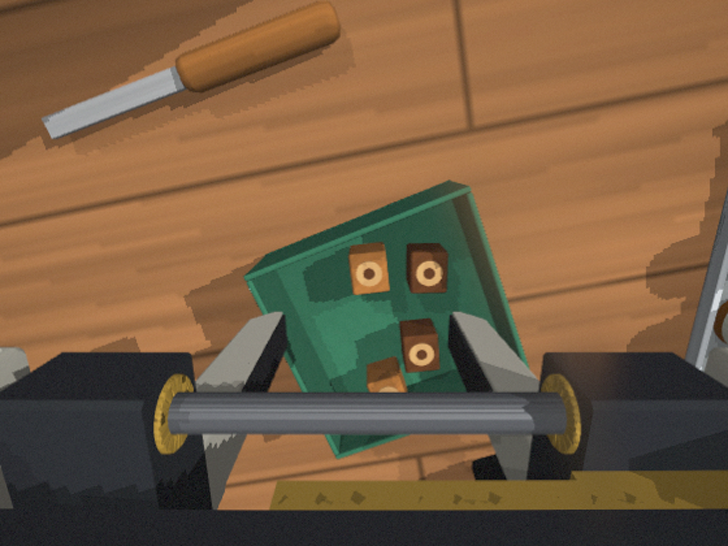

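All four offcuts are in the bin, at (369,273), (428,273), (421,354) and (386,376). Next is old1.

Call:
servo_tool:
  increments:
    - {"slide": [3, 43, 0], "dr": [0, 0, 0], "jaw": 0.15}
    - {"slide": [6, 86, 0], "dr": [0, 0, 0], "jaw": 0.15}
    - {"slide": [9, 129, 0], "dr": [0, 0, 0], "jaw": 0.15}
    - {"slide": [12, 172, 0], "dr": [0, 0, 0], "jaw": 0.15}
    - {"slide": [15, 215, 0], "dr": [0, 0, 0], "jaw": 0.15}
    - {"slide": [19, 258, 0], "dr": [0, 0, 0], "jaw": 0.15}
    - {"slide": [22, 290, 0], "dr": [0, 0, 0], "jaw": 0.15}
    - {"slide": [22, 303, 0], "dr": [0, 0, 0], "jaw": 0.15}
    - {"slide": [22, 303, 0], "dr": [0, 0, 0], "jaw": 0.15}
    - {"slide": [22, 303, 0], "dr": [0, 0, 0], "jaw": 0.15}
    - {"slide": [22, 303, 0], "dr": [0, 0, 0], "jaw": 0.15}

```text
t: 24.15
tool_pos: [0.5201, 0.0145, 0.3177]
orientation: [-0.298, -3.127, -0.002]
force: [0.6, -0.6, -0.4]
opening: 0.0788
gripper_force: 0.0
```

```bash
python3 - <<'E'
from h import *
need([.5204,.0163,.036])
W=camera_params('wrist');im,d=save('wrist','w6',None,1.3)
print(np.multiply(proj(W,[.5204,.0163,.054]),1.3),np.multiply(proj(W,[.5863,-.0012,.054]),1.3))
for t in (.029,-.029): print(np.multiply(proj(W,lane(0,t,.02)),1.3),np.multiply(proj(W,lane(.12,t,.012)),1.3))
E
```

```text
t 24.1 dr [ 0.0015 -0.0005 -0.0017] open 0.0788 grasp [0.52   0.0148 0.1507] lane s,t [0.0813 0.0018]
[0.5204 0.0163 0.036 ] -> [ -0.    1.6 114.7]
[369.95920616 279.61658203] [362.97534308 373.41382469]
[407.26893908 149.13530635] [402.28938059 311.21318844]
[321.06095868 149.33909174] [327.39999794 311.39856326]
```

View pics/w6.png

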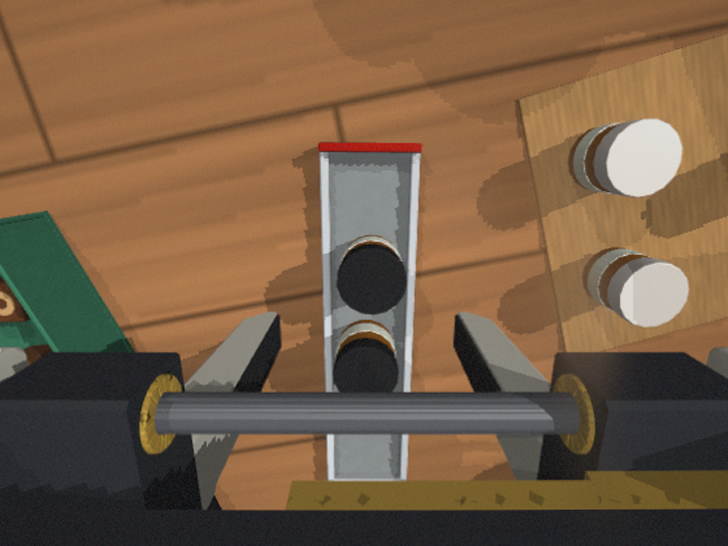

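The stop's inner face is at about y=152 and the old1 lid at (371,279), as predicted. The lane's front centre sits about 3 mm further left than I modelled. The way forward is clear, so I'll grip and slide.

Call:
servo_tool:
  increments:
    - {"slide": [0, 2, 40], "dr": [0, 0, 0], "jaw": 0.15}
    - {"slide": [0, 2, 80], "dr": [0, 0, 0], "jaw": 0.15}
    - {"slide": [0, 2, 108], "dr": [0, 0, 0], "jaw": 0.15}
    - {"slide": [0, 2, 115], "dr": [0, 0, 0], "jaw": 0.15}
    - {"slide": [0, 2, 115], "dr": [0, 0, 0], "jaw": 0.15}
    - {"slide": [0, 2, 115], "dr": [0, 0, 0], "jaw": 1}
    - {"slide": [0, 2, 115], "dr": [0, 0, 0], "jaw": 1}
    - {"slide": [0, 2, 115], "dr": [0, 0, 0], "jaw": 1}
    - {"slide": [0, 2, 115], "dr": [0, 0, 0], "jaw": 1}
    - {"slide": [0, 2, 115], "dr": [0, 0, 0], "jaw": 1}
    - {"slide": [0, 2, 115], "dr": [0, 0, 0], "jaw": 1}
    - {"slide": [0, 2, 115], "dr": [0, 0, 0], "jaw": 1}
  force: 12

```text
t: 25.4
tool_pos: [0.5209, 0.0181, 0.2038]
orientation: [0.296, 3.126, 0.003]
force: [-0.9, 0.1, 6.1]
opening: 0.0456
gripper_force: 12.0
```

Call:
servo_tool:
  increments:
    - {"slide": [6, 0, 0], "dr": [0, 0, 0], "jaw": 1}
    - {"slide": [12, 0, 0], "dr": [0, 0, 0], "jaw": 1}
    - {"slide": [18, 0, 0], "dr": [0, 0, 0], "jaw": 1}
    - {"slide": [24, 0, 0], "dr": [0, 0, 0], "jaw": 1}
    - {"slide": [30, 0, 0], "dr": [0, 0, 0], "jaw": 1}
    - {"slide": [36, 0, 0], "dr": [0, 0, 0], "jaw": 1}
    - {"slide": [42, 0, 0], "dr": [0, 0, 0], "jaw": 1}
    - {"slide": [47, 0, 0], "dr": [0, 0, 0], "jaw": 1}
    - {"slide": [51, 0, 0], "dr": [0, 0, 0], "jaw": 1}
    - {"slide": [54, 0, 0], "dr": [0, 0, 0], "jaw": 1}
    - {"slide": [54, 0, 0], "dr": [0, 0, 0], "jaw": 1}
    - {"slide": [54, 0, 0], "dr": [0, 0, 0], "jaw": 1}

```text
t: 26.6
tool_pos: [0.4675, 0.0283, 0.2038]
orientation: [0.296, 3.126, 0.003]
force: [0.5, 0.2, 6.9]
opening: 0.0459
gripper_force: 12.0
```

Call:
servo_tool:
  increments:
    - {"slide": [2, 0, 0], "dr": [0, 0, 0], "jaw": 1}
    - {"slide": [3, 0, 0], "dr": [0, 0, 0], "jaw": 1}
    - {"slide": [3, 0, 0], "dr": [0, 0, 0], "jaw": 1}

```text
t: 26.9
tool_pos: [0.4647, 0.0288, 0.2038]
orientation: [0.296, 3.125, 0.003]
force: [2.4, -0.2, 6.4]
opening: 0.0458
gripper_force: 12.0
```

```bash
python3 - <<'E'
from h import *
need()
W=camera_params('wrist');im,d=save('wrist','w7',None,1.3)
E
```

```text
t 26.9 dr [ 0.0022  0.002  -0.0001] open 0.0458 grasp [0.4651 0.0292 0.0368] lane s,t [0.0242 0.0055]
```

View pics/w7.png

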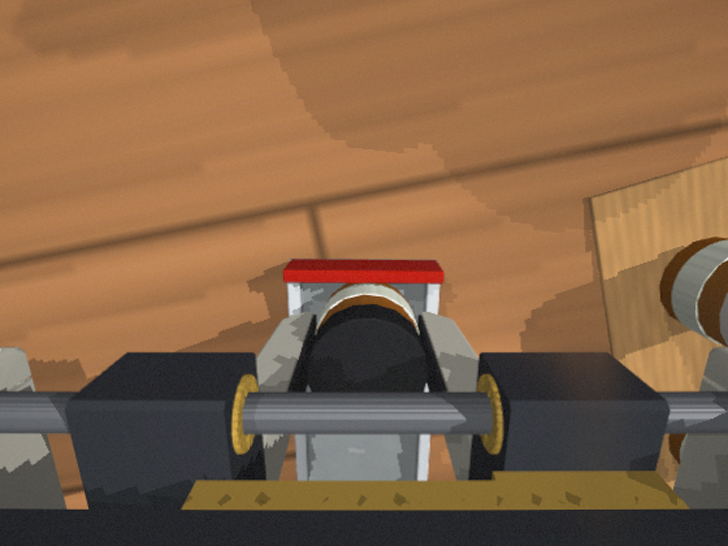

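The jar's base is now up against the stop: its front edge at y≈285 meets the red bar, and Fx has started rising. I'll release it and go to old2.

Call:
servo_tool:
  increments:
    - {"slide": [0, 0, 0], "dr": [0, 0, 0], "jaw": 0.15}
    - {"slide": [0, 0, 0], "dr": [0, 0, 0], "jaw": 0.15}
    - {"slide": [0, 0, 0], "dr": [0, 0, 0], "jaw": 0.15}
    - {"slide": [0, 0, 0], "dr": [0, 0, 0], "jaw": 0.15}
    - {"slide": [0, 0, 0], "dr": [0, 0, 0], "jaw": 0.15}
    - {"slide": [0, 0, -30], "dr": [0, 0, 0], "jaw": 0.15}
    - {"slide": [0, 0, -70], "dr": [0, 0, 0], "jaw": 0.15}
    - {"slide": [0, 0, -105], "dr": [0, 0, 0], "jaw": 0.15}
    - {"slide": [-40, -2, -105], "dr": [0, 0, 0], "jaw": 0.15}
    - {"slide": [-85, -4, -105], "dr": [0, 0, 0], "jaw": 0.15}
    - {"slide": [-115, -5, -105], "dr": [0, 0, 0], "jaw": 0.15}
    - {"slide": [-125, -5, -105], "dr": [0, 0, 0], "jaw": 0.15}
    - {"slide": [-125, -5, -105], "dr": [0, 0, 0], "jaw": 0.15}
    - {"slide": [-125, -5, -105], "dr": [0, 0, 0], "jaw": 0.15}
    - {"slide": [-125, -5, -105], "dr": [0, 0, 0], "jaw": 0.15}

```text
t: 28.45
tool_pos: [0.5853, 0.0006, 0.3078]
orientation: [-0.295, -3.127, -0.003]
force: [-0.3, 0.3, 0.7]
opening: 0.0792
gripper_force: 0.0
```

```bash
cat >> h.py <<'E'
def lids(d,W,zlo,zhi,minn=60):
    "wrist depth -> centres of flat tops between zlo and zhi"
    v,u=np.mgrid[0:420:2,0:560:2]
    K=np.array([[W['fx'],0,W['cx']],[0,W['fy'],W['cy']],[0,0,1.]])
    r=cv2.undistortPoints(np.stack([u.ravel(),v.ravel()],1).astype(float).reshape(-1,1,2),K,np.array([W['k1'],0,0,0.])).reshape(-1,2)
    D=d[v,u].ravel();R=cv2.Rodrigues(np.array(W['rvec']))[0]
    X=(np.c_[r,np.ones(len(r))]*D[:,None]-np.array(W['tvec']))@R
    m=((X[:,2]>zlo)&(X[:,2]<zhi)&(D>.05)).reshape(v.shape).astype(np.uint8)
    m=cv2.morphologyEx(m,cv2.MORPH_OPEN,np.ones((3,3)))
    n,L=cv2.connectedComponents(m)
    for i in range(1,n):
        p=X[(L==i).ravel()]
        if len(p)>minn:
            c,rad=cv2.minEnclosingCircle(p[:,:2].astype(np.float32)); c=np.array(c)
            print('blob',len(p),'med',np.median(p,0).round(4),'circ',c.round(4),round(rad,4),'lane',np.round([(c-O)@U,(c-O)@V],4))
E
python3 - <<'E'
from h import *
need([.5863,-.0012,.036])
W=camera_params('wrist');im,d=save('wrist','w8')
lids(d,W,.049,.06)
E
```

```text
t 28.4 dr [ 0.002  -0.0011  0.0001] open 0.0792 grasp [0.5852 0.0009 0.1408] lane s,t [0.148  0.0003]
[ 0.5863 -0.0012  0.036 ] -> [ -1.4  -1.8 104.8]
blob 863 med [0.4793 0.1891 0.053 ] circ [0.4773 0.1906] 0.0233 lane [0.0063 0.1667]
blob 905 med [0.4657 0.0285 0.0542] circ [0.4662 0.0287] 0.023 lane [0.0258 0.0056]
blob 723 med [0.5654 0.1961 0.053 ] circ [0.5663 0.1972] 0.0228 lane [0.0924 0.1899]
blob 349 med [ 0.5379 -0.1952  0.0547] circ [ 0.5373 -0.1957] 0.0478 lane [ 0.1376 -0.2015]
blob 585 med [0.587  0.0006 0.0542] circ [5.878e-01 2.000e-04] 0.023 lane [0.1505 0.0004]
```

Call:
servo_tool:
  increments:
    - {"slide": [-2, 0, 40], "dr": [0, 0, 0], "jaw": 0.15}
    - {"slide": [-2, 0, 80], "dr": [0, 0, 0], "jaw": 0.15}
    - {"slide": [-2, 0, 98], "dr": [0, 0, 0], "jaw": 0.15}
    - {"slide": [-2, 0, 104], "dr": [0, 0, 0], "jaw": 0.15}
    - {"slide": [-2, 0, 104], "dr": [0, 0, 0], "jaw": 0.15}
    - {"slide": [-2, 0, 104], "dr": [0, 0, 0], "jaw": 1}
    - {"slide": [-2, 0, 104], "dr": [0, 0, 0], "jaw": 1}
    - {"slide": [-2, 0, 104], "dr": [0, 0, 0], "jaw": 1}
    - {"slide": [-2, 0, 104], "dr": [0, 0, 0], "jaw": 1}
    - {"slide": [-2, 0, 104], "dr": [0, 0, 0], "jaw": 1}
    - {"slide": [-2, 0, 104], "dr": [0, 0, 0], "jaw": 1}
    - {"slide": [-2, 0, 104], "dr": [0, 0, 0], "jaw": 1}

```text
t: 29.7
tool_pos: [0.5887, -0.0, 0.2047]
orientation: [0.296, 3.127, 0.003]
force: [-0.8, 0.0, 5.5]
opening: 0.0458
gripper_force: 12.0
```

Call:
servo_tool:
  increments:
    - {"slide": [6, 0, 0], "dr": [0, 0, 0], "jaw": 1}
    - {"slide": [14, 1, 0], "dr": [0, 0, 0], "jaw": 1}
    - {"slide": [22, 1, 0], "dr": [0, 0, 0], "jaw": 1}
    - {"slide": [30, 2, 0], "dr": [0, 0, 0], "jaw": 1}
    - {"slide": [38, 2, 0], "dr": [0, 0, 0], "jaw": 1}
    - {"slide": [46, 2, 0], "dr": [0, 0, 0], "jaw": 1}
    - {"slide": [54, 2, 0], "dr": [0, 0, 0], "jaw": 1}
    - {"slide": [62, 2, 0], "dr": [0, 0, 0], "jaw": 1}
    - {"slide": [68, 2, 0], "dr": [0, 0, 0], "jaw": 1}
    - {"slide": [73, 2, 0], "dr": [0, 0, 0], "jaw": 1}
    - {"slide": [76, 2, 0], "dr": [0, 0, 0], "jaw": 1}
    - {"slide": [76, 2, 0], "dr": [0, 0, 0], "jaw": 1}
    - {"slide": [76, 2, 0], "dr": [0, 0, 0], "jaw": 1}

```text
t: 31.0
tool_pos: [0.5137, 0.0164, 0.2046]
orientation: [0.296, 3.127, 0.003]
force: [-0.4, -0.8, 7.9]
opening: 0.0457
gripper_force: 12.0
```

```bash
python3 - <<'E'
from h import *
need(lane(.0705,.0025,.036))
E
```

```text
t 31.0 dr [ 0.0021  0.0006 -0.0002] open 0.0457 grasp [0.5138 0.0168 0.0376] lane s,t [0.0746 0.0025]
[0.5096 0.0172 0.036 ] -> [4.1 0.  1.6]
```

Call:
servo_tool:
  increments:
    - {"slide": [2, 0, 0], "dr": [0, 0, 0], "jaw": 1}
    - {"slide": [4, 0, 0], "dr": [0, 0, 0], "jaw": 1}
    - {"slide": [4, 0, 0], "dr": [0, 0, 0], "jaw": 1}

```text
t: 31.3
tool_pos: [0.5099, 0.0172, 0.2046]
orientation: [0.296, 3.126, 0.003]
force: [2.3, 0.3, 6.6]
opening: 0.0457
gripper_force: 12.0
```

Call:
servo_tool:
  increments:
    - {"slide": [0, 0, 0], "dr": [0, 0, 0], "jaw": 0.15}
    - {"slide": [0, 0, 0], "dr": [0, 0, 0], "jaw": 0.15}
    - {"slide": [0, 0, 0], "dr": [0, 0, 0], "jaw": 0.15}
    - {"slide": [0, 0, 0], "dr": [0, 0, 0], "jaw": 0.15}
    - {"slide": [0, 0, 0], "dr": [0, 0, 0], "jaw": 0.15}
    - {"slide": [0, 0, -30], "dr": [0, 0, 0], "jaw": 0.15}
    - {"slide": [0, 0, -70], "dr": [0, 0, 0], "jaw": 0.15}
    - {"slide": [0, 0, -115], "dr": [0, 0, 0], "jaw": 0.15}
    - {"slide": [0, 0, -155], "dr": [0, 0, 0], "jaw": 0}
    - {"slide": [-35, 0, -165], "dr": [0, 0, 0], "jaw": 0}
    - {"slide": [-35, 40, -165], "dr": [0, 0, 0], "jaw": 0}
    - {"slide": [-35, 80, -165], "dr": [0, 0, 0], "jaw": 0}
    - {"slide": [-35, 115, -165], "dr": [0, 0, 0], "jaw": 0}
    - {"slide": [-35, 125, -165], "dr": [0, 0, 0], "jaw": 0}
    - {"slide": [-35, 125, -165], "dr": [0, 0, 0], "jaw": 0}
    - {"slide": [-35, 125, -165], "dr": [0, 0, 0], "jaw": 0}
    - {"slide": [-35, 125, -165], "dr": [0, 0, 0], "jaw": 0}

```text
t: 33.0
tool_pos: [0.5679, 0.1316, 0.3693]
orientation: [0.298, 3.127, 0.002]
force: [-0.0, 0.4, -0.4]
opening: 0.0926
gripper_force: 0.0
```

```bash
python3 - <<'E'
from h import *
need()
W=camera_params('wrist');im,d=save('wrist','w9',None,1.3)
lids(d,W,.049,.06)
E
```

```text
t 33.0 dr [ 0.0015 -0.     -0.0015] open 0.0926 grasp [0.5679 0.1319 0.2023] lane s,t [0.1063 0.1258]
blob 515 med [0.4769 0.1917 0.0532] circ [0.4772 0.1919] 0.0229 lane [0.006 0.168]
blob 516 med [0.5066 0.3069 0.0531] circ [0.5069 0.3078] 0.0233 lane [0.0134 0.2874]
blob 501 med [0.4648 0.0301 0.0542] circ [0.465  0.0289] 0.0231 lane [0.0244 0.0056]
blob 442 med [0.5094 0.0185 0.0542] circ [0.5095 0.0179] 0.023 lane [0.0702 0.0031]
blob 407 med [0.566  0.1978 0.0532] circ [0.5666 0.1981] 0.0229 lane [0.0925 0.1908]
```

View pics/w9.png

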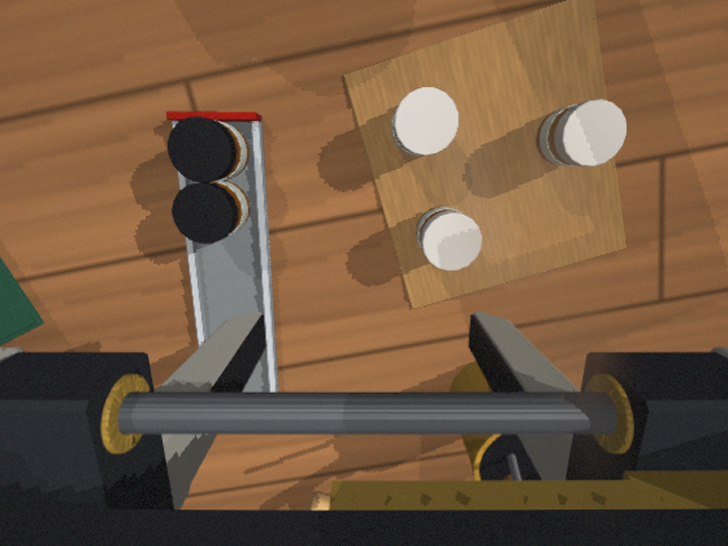

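Both old jars stand close together at the front (lids at (207,148) and (205,212)). The three white lids are upright at (426,121), (594,132) and (451,241). I'll fetch the nearest new jar.

Call:
servo_tool:
  increments:
    - {"slide": [7, 32, 20], "dr": [0, 0, 0], "jaw": 0.15}
    - {"slide": [14, 60, 40], "dr": [0, 0, 0], "jaw": 0.15}
    - {"slide": [14, 65, 70], "dr": [0, 0, 0], "jaw": 0.15}
    - {"slide": [14, 65, 110], "dr": [0, 0, 0], "jaw": 0.15}
    - {"slide": [14, 65, 145], "dr": [0, 0, 0], "jaw": 0.15}
    - {"slide": [14, 65, 165], "dr": [0, 0, 0], "jaw": 0.15}
    - {"slide": [14, 65, 167], "dr": [0, 0, 0], "jaw": 0.15}
    - {"slide": [14, 65, 167], "dr": [0, 0, 0], "jaw": 0.15}
    - {"slide": [14, 65, 167], "dr": [0, 0, 0], "jaw": 1}
    - {"slide": [14, 65, 167], "dr": [0, 0, 0], "jaw": 1}
    - {"slide": [14, 65, 167], "dr": [0, 0, 0], "jaw": 1}
    - {"slide": [14, 65, 167], "dr": [0, 0, 0], "jaw": 1}
    - {"slide": [14, 65, 167], "dr": [0, 0, 0], "jaw": 1}
    - {"slide": [14, 65, 167], "dr": [0, 0, 0], "jaw": 1}
    - {"slide": [14, 65, 167], "dr": [0, 0, 0], "jaw": 1}
  force: 30

```text
t: 34.55
tool_pos: [0.5667, 0.1998, 0.2031]
orientation: [0.296, 3.127, 0.003]
force: [-1.6, -0.0, 5.4]
opening: 0.0454
gripper_force: 30.0
```

Call:
servo_tool:
  increments:
    - {"slide": [0, 0, -10], "dr": [0, 0, 0], "jaw": 1}
    - {"slide": [0, 0, -35], "dr": [0, 0, 0], "jaw": 1}
    - {"slide": [0, 0, -65], "dr": [0, 0, 0], "jaw": 1}
    - {"slide": [0, 0, -85], "dr": [0, 0, 0], "jaw": 1}
    - {"slide": [0, 0, -90], "dr": [0, 0, 0], "jaw": 1}
    - {"slide": [0, 0, -90], "dr": [0, 0, 0], "jaw": 1}

```text
t: 35.15
tool_pos: [0.5667, 0.1996, 0.2933]
orientation: [0.296, 3.126, 0.004]
force: [-0.2, 0.1, -0.9]
opening: 0.0453
gripper_force: 30.0
```

```bash
python3 - <<'E'
from h import *
need(lane(.121,.0025,.126),lane(.121,.0025,.038))
E
```

```text
t 35.1 dr [ 0.0027  0.0015 -0.0003] open 0.0453 grasp [0.567  0.2    0.1263] lane s,t [0.0924 0.1923]
[0.5592 0.0078 0.126 ] -> [ -28.7 -189.8   -0.2]
[0.5592 0.0078 0.038 ] -> [ -28.6 -190.1   87.8]
```

Call:
servo_tool:
  increments:
    - {"slide": [-4, -20, 0], "dr": [0, 0, 0], "jaw": 1}
    - {"slide": [-9, -50, 0], "dr": [0, 0, 0], "jaw": 1}
    - {"slide": [-14, -85, 0], "dr": [0, 0, 0], "jaw": 1}
    - {"slide": [-19, -120, 0], "dr": [0, 0, 0], "jaw": 1}
    - {"slide": [-24, -155, 0], "dr": [0, 0, 0], "jaw": 1}
    - {"slide": [-28, -180, 0], "dr": [0, 0, 0], "jaw": 1}
    - {"slide": [-29, -190, 0], "dr": [0, 0, 0], "jaw": 1}
    - {"slide": [-29, -190, 0], "dr": [0, 0, 0], "jaw": 1}
    - {"slide": [-29, -190, 0], "dr": [0, 0, 0], "jaw": 1}
    - {"slide": [-29, -190, 30], "dr": [0, 0, 0], "jaw": 1}
    - {"slide": [-29, -190, 55], "dr": [0, 0, 0], "jaw": 1}
    - {"slide": [-29, -190, 72], "dr": [0, 0, 0], "jaw": 1}
    - {"slide": [-29, -190, 82], "dr": [0, 0, 0], "jaw": 1}
    - {"slide": [-29, -190, 87], "dr": [0, 0, 0], "jaw": 1}
    - {"slide": [-29, -190, 88], "dr": [0, 0, 0], "jaw": 1}
    - {"slide": [-29, -190, 88], "dr": [0, 0, 0], "jaw": 1}

```text
t: 36.75
tool_pos: [0.5598, 0.008, 0.2048]
orientation: [0.295, 3.126, 0.003]
force: [0.9, 0.2, -2.2]
opening: 0.0457
gripper_force: 30.0
```

```bash
python3 - <<'E'
from h import *
need(lane(.1165,.0025,.0375))
print(read_state()['force'])
E
```

```text
t 36.8 dr [0.0022 0.0013 0.0003] open 0.0457 grasp [0.5601 0.0084 0.0378] lane s,t [0.1215 0.0029]
[0.5548 0.0086 0.0375] -> [ 5.  -0.4  0.3]
[ 0.91621177  0.18318882 -2.19386672]
```

Call:
servo_tool:
  increments:
    - {"slide": [2, 0, 1], "dr": [0, 0, 0], "jaw": 1}
    - {"slide": [4, 0, 1], "dr": [0, 0, 0], "jaw": 1}
    - {"slide": [5, 0, 1], "dr": [0, 0, 0], "jaw": 1}
    - {"slide": [5, 0, 1], "dr": [0, 0, 0], "jaw": 1}

```text
t: 37.15
tool_pos: [0.5547, 0.0085, 0.204]
orientation: [0.296, 3.126, 0.003]
force: [-0.7, -0.1, 4.3]
opening: 0.0454
gripper_force: 30.0
```

Call:
servo_tool:
  increments:
    - {"slide": [0, 0, 0], "dr": [0, 0, 0], "jaw": 0.15}
    - {"slide": [0, 0, 0], "dr": [0, 0, 0], "jaw": 0.15}
    - {"slide": [0, 0, 0], "dr": [0, 0, 0], "jaw": 0.15}
    - {"slide": [0, 0, 0], "dr": [0, 0, 0], "jaw": 0.15}
    - {"slide": [0, 0, 0], "dr": [0, 0, 0], "jaw": 0.15}
    - {"slide": [0, 0, -30], "dr": [0, 0, 0], "jaw": 0.15}
    - {"slide": [0, 0, -70], "dr": [0, 0, 0], "jaw": 0.15}
    - {"slide": [0, 0, -115], "dr": [0, 0, 0], "jaw": 0.15}
    - {"slide": [10, 40, -120], "dr": [0, 0, 0], "jaw": 0.15}
    - {"slide": [25, 85, -120], "dr": [0, 0, 0], "jaw": 0.15}
    - {"slide": [40, 130, -120], "dr": [0, 0, 0], "jaw": 0.15}
    - {"slide": [53, 150, -120], "dr": [0, 0, 0], "jaw": 0.15}
    - {"slide": [53, 160, -120], "dr": [0, 0, 0], "jaw": 0.15}
    - {"slide": [53, 165, -120], "dr": [0, 0, 0], "jaw": 0.15}
    - {"slide": [53, 165, -120], "dr": [0, 0, 0], "jaw": 0.15}
    - {"slide": [53, 165, -120], "dr": [0, 0, 0], "jaw": 0.15}
    - {"slide": [53, 165, -120], "dr": [0, 0, 0], "jaw": 0.15}

```text
t: 38.85
tool_pos: [0.5336, 0.1792, 0.3233]
orientation: [0.298, 3.127, 0.003]
force: [0.8, -0.0, -0.7]
opening: 0.0791
gripper_force: 0.0
```

```bash
python3 - <<'E'
from h import *
W=camera_params('wrist');im,d=save('wrist','w10')
lids(d,W,.049,.06)
need([.4765,.191,.035])
E
```

```text
blob 618 med [0.4766 0.1922 0.0532] circ [0.4772 0.192 ] 0.0228 lane [0.0059 0.168 ]
blob 634 med [0.5063 0.3069 0.0531] circ [0.5072 0.3075] 0.0232 lane [0.0137 0.2871]
blob 1453 med [0.4966 0.0229 0.0542] circ [0.5015 0.02  ] 0.0604 lane [0.062  0.0036]
t 38.9 dr [ 0.0018 -0.     -0.0018] open 0.079 grasp [0.5336 0.1796 0.1564] lane s,t [0.0637 0.1662]
[0.4765 0.191  0.035 ] -> [ 58.2   0.5 121.4]
```

Call:
servo_tool:
  increments:
    - {"slide": [30, 1, 10], "dr": [0, 0, 0], "jaw": 0.15}
    - {"slide": [54, 1, 40], "dr": [0, 0, 0], "jaw": 0.15}
    - {"slide": [58, 1, 70], "dr": [0, 0, 0], "jaw": 0.15}
    - {"slide": [58, 1, 100], "dr": [0, 0, 0], "jaw": 0.15}
    - {"slide": [58, 1, 118], "dr": [0, 0, 0], "jaw": 0.15}
    - {"slide": [58, 1, 121], "dr": [0, 0, 0], "jaw": 0.15}
    - {"slide": [58, 1, 121], "dr": [0, 0, 0], "jaw": 0.15}
    - {"slide": [58, 1, 121], "dr": [0, 0, 0], "jaw": 1}
    - {"slide": [58, 1, 121], "dr": [0, 0, 0], "jaw": 1}
    - {"slide": [58, 1, 121], "dr": [0, 0, 0], "jaw": 1}
    - {"slide": [58, 1, 121], "dr": [0, 0, 0], "jaw": 1}
    - {"slide": [58, 1, 121], "dr": [0, 0, 0], "jaw": 1}
    - {"slide": [58, 1, 121], "dr": [0, 0, 0], "jaw": 1}
    - {"slide": [58, 1, 121], "dr": [0, 0, 0], "jaw": 1}

```text
t: 40.3
tool_pos: [0.4767, 0.1925, 0.2029]
orientation: [0.296, 3.127, 0.003]
force: [-1.6, -1.6, 5.2]
opening: 0.0457
gripper_force: 30.0
```

Call:
servo_tool:
  increments:
    - {"slide": [0, 0, -10], "dr": [0, 0, 0], "jaw": 1}
    - {"slide": [0, 0, -35], "dr": [0, 0, 0], "jaw": 1}
    - {"slide": [0, 0, -65], "dr": [0, 0, 0], "jaw": 1}
    - {"slide": [0, 0, -90], "dr": [0, 0, 0], "jaw": 1}
    - {"slide": [0, 0, -100], "dr": [0, 0, 0], "jaw": 1}
    - {"slide": [0, 0, -100], "dr": [0, 0, 0], "jaw": 1}

```text
t: 40.9
tool_pos: [0.477, 0.1924, 0.3042]
orientation: [0.296, 3.124, 0.005]
force: [-0.3, -0.2, -1.5]
opening: 0.0455
gripper_force: 30.0
```

```bash
python3 - <<'E'
from h import *
need(lane(.167,.0025,.136),lane(.167,.0025,.038))
E
```

```text
t 40.9 dr [ 0.0035  0.0029 -0.0002] open 0.0455 grasp [0.4776 0.1929 0.1372] lane s,t [0.0057 0.1685]
[ 0.6044 -0.0008  0.136 ] -> [-161.4 -165.9    1.1]
[ 0.6044 -0.0008  0.038 ] -> [-161.1 -166.3   99.1]
```

Call:
servo_tool:
  increments:
    - {"slide": [-15, -15, 0], "dr": [0, 0, 0], "jaw": 1}
    - {"slide": [-40, -41, 0], "dr": [0, 0, 0], "jaw": 1}
    - {"slide": [-67, -69, 0], "dr": [0, 0, 0], "jaw": 1}
    - {"slide": [-94, -97, 0], "dr": [0, 0, 0], "jaw": 1}
    - {"slide": [-121, -125, 0], "dr": [0, 0, 0], "jaw": 1}
    - {"slide": [-146, -150, 0], "dr": [0, 0, 0], "jaw": 1}
    - {"slide": [-158, -163, 0], "dr": [0, 0, 0], "jaw": 1}
    - {"slide": [-161, -166, 0], "dr": [0, 0, 0], "jaw": 1}
    - {"slide": [-161, -166, 0], "dr": [0, 0, 0], "jaw": 1}
    - {"slide": [-161, -166, 0], "dr": [0, 0, 0], "jaw": 1}
    - {"slide": [-161, -166, 30], "dr": [0, 0, 0], "jaw": 1}
    - {"slide": [-161, -166, 60], "dr": [0, 0, 0], "jaw": 1}
    - {"slide": [-161, -166, 80], "dr": [0, 0, 0], "jaw": 1}
    - {"slide": [-161, -166, 92], "dr": [0, 0, 0], "jaw": 1}
    - {"slide": [-161, -166, 97], "dr": [0, 0, 0], "jaw": 1}
    - {"slide": [-161, -166, 98], "dr": [0, 0, 0], "jaw": 1}
    - {"slide": [-161, -166, 98], "dr": [0, 0, 0], "jaw": 1}

```text
t: 42.6
tool_pos: [0.604, -0.0005, 0.2053]
orientation: [0.295, 3.126, 0.003]
force: [-1.1, -0.4, -0.7]
opening: 0.0456
gripper_force: 30.0
```

```bash
python3 - <<'E'
from h import *
need(lane(.1628,.0025,.0375))
E
```

```text
t 42.6 dr [0.0022 0.0019 0.0002] open 0.0456 grasp [ 6.044e-01 -2.000e-04  3.830e-02] lane s,t [0.1665 0.0027]
[ 6.003e-01 -1.000e-04  3.750e-02] -> [ 3.7 -0.2  0.7]
```

Call:
servo_tool:
  increments:
    - {"slide": [2, 0, 1.5], "dr": [0, 0, 0], "jaw": 1}
    - {"slide": [4, 0, 1.5], "dr": [0, 0, 0], "jaw": 1}
    - {"slide": [4, 0, 1.5], "dr": [0, 0, 0], "jaw": 1}
    - {"slide": [4, 0, 1.5], "dr": [0, 0, 0], "jaw": 1}

```text
t: 43.0
tool_pos: [0.6002, -0.0001, 0.2039]
orientation: [0.296, 3.125, 0.003]
force: [0.4, -0.8, 5.4]
opening: 0.0452
gripper_force: 30.0
```

Call:
servo_tool:
  increments:
    - {"slide": [0, 0, 0], "dr": [0, 0, 0], "jaw": 0.15}
    - {"slide": [0, 0, 0], "dr": [0, 0, 0], "jaw": 0.15}
    - {"slide": [0, 0, 0], "dr": [0, 0, 0], "jaw": 0.15}
    - {"slide": [0, 0, 0], "dr": [0, 0, 0], "jaw": 0.15}
    - {"slide": [0, 0, 0], "dr": [0, 0, 0], "jaw": 0.15}
    - {"slide": [0, 0, -30], "dr": [0, 0, 0], "jaw": 0.15}
    - {"slide": [0, 0, -70], "dr": [0, 0, 0], "jaw": 0.15}
    - {"slide": [0, 0, -115], "dr": [0, 0, 0], "jaw": 0.15}
    - {"slide": [15, 40, -120], "dr": [0, 0, 0], "jaw": 0.15}
    - {"slide": [30, 80, -120], "dr": [0, 0, 0], "jaw": 0.15}
    - {"slide": [45, 120, -120], "dr": [0, 0, 0], "jaw": 0.15}
    - {"slide": [60, 160, -120], "dr": [0, 0, 0], "jaw": 0.15}
    - {"slide": [75, 200, -120], "dr": [0, 0, 0], "jaw": 0.15}
    - {"slide": [90, 240, -120], "dr": [0, 0, 0], "jaw": 0.15}
    - {"slide": [98, 260, -120], "dr": [0, 0, 0], "jaw": 0.15}
    - {"slide": [100, 265, -120], "dr": [0, 0, 0], "jaw": 0.15}
    - {"slide": [100, 265, -120], "dr": [0, 0, 0], "jaw": 0.15}
    - {"slide": [100, 265, -120], "dr": [0, 0, 0], "jaw": 0.15}
    - {"slide": [100, 265, -120], "dr": [0, 0, 0], "jaw": 0.15}

```text
t: 44.9
tool_pos: [0.5515, 0.2773, 0.3231]
orientation: [0.299, 3.127, 0.003]
force: [-0.5, -0.1, 0.8]
opening: 0.079
gripper_force: 0.0
```

```bash
python3 - <<'E'
from h import *
W=camera_params('wrist');im,d=save('wrist','w11')
lids(d,W,.049,.06)
need([.5066,.3072,.035])
E
```

```text
blob 609 med [0.5069 0.3084 0.0533] circ [0.5075 0.3082] 0.0227 lane [0.0139 0.2879]
blob 68 med [0.5162 0.037  0.0535] circ [0.516  0.0336] 0.0141 lane [0.0737 0.0198]
blob 76 med [0.5477 0.0257 0.0537] circ [0.5464 0.0249] 0.011 lane [0.1052 0.0169]
blob 86 med [0.7018 0.2309 0.0538] circ [0.7068 0.2294] 0.0215 lane [0.2244 0.2478]
t 45.0 dr [ 0.0018  0.0001 -0.002 ] open 0.0792 grasp [0.5516 0.2777 0.1561] lane s,t [0.0629 0.2659]
[0.5066 0.3072 0.035 ] -> [ 49.7  20.5 121.2]
```

Call:
servo_tool:
  increments:
    - {"slide": [30, 14, 10], "dr": [0, 0, 0], "jaw": 0.15}
    - {"slide": [48, 21, 40], "dr": [0, 0, 0], "jaw": 0.15}
    - {"slide": [49, 21, 70], "dr": [0, 0, 0], "jaw": 0.15}
    - {"slide": [49, 21, 100], "dr": [0, 0, 0], "jaw": 0.15}
    - {"slide": [49, 21, 118], "dr": [0, 0, 0], "jaw": 0.15}
    - {"slide": [49, 21, 121], "dr": [0, 0, 0], "jaw": 0.15}
    - {"slide": [49, 21, 121], "dr": [0, 0, 0], "jaw": 0.15}
    - {"slide": [49, 21, 121], "dr": [0, 0, 0], "jaw": 1}
    - {"slide": [49, 21, 121], "dr": [0, 0, 0], "jaw": 1}
    - {"slide": [49, 21, 121], "dr": [0, 0, 0], "jaw": 1}
    - {"slide": [49, 21, 121], "dr": [0, 0, 0], "jaw": 1}
    - {"slide": [49, 21, 121], "dr": [0, 0, 0], "jaw": 1}
    - {"slide": [49, 21, 121], "dr": [0, 0, 0], "jaw": 1}
    - {"slide": [49, 21, 121], "dr": [0, 0, 0], "jaw": 1}

```text
t: 46.35
tool_pos: [0.5071, 0.3089, 0.2027]
orientation: [0.296, 3.127, 0.004]
force: [-1.1, -1.1, 4.3]
opening: 0.0458
gripper_force: 30.0
```

Call:
servo_tool:
  increments:
    - {"slide": [0, 0, -10], "dr": [0, 0, 0], "jaw": 1}
    - {"slide": [0, 0, -35], "dr": [0, 0, 0], "jaw": 1}
    - {"slide": [0, 0, -65], "dr": [0, 0, 0], "jaw": 1}
    - {"slide": [0, 0, -90], "dr": [0, 0, 0], "jaw": 1}
    - {"slide": [0, 0, -100], "dr": [0, 0, 0], "jaw": 1}
    - {"slide": [0, 0, -100], "dr": [0, 0, 0], "jaw": 1}

```text
t: 46.95
tool_pos: [0.5074, 0.3089, 0.3041]
orientation: [0.296, 3.125, 0.006]
force: [0.5, -0.3, -1.6]
opening: 0.0456
gripper_force: 30.0
```

```bash
python3 - <<'E'
from h import *
need(lane(.2135,.0025,.136),lane(.2135,.0025,.038))
E
```

```text
t 47.0 dr [ 0.004   0.0027 -0.0002] open 0.0456 grasp [0.5079 0.3094 0.1371] lane s,t [0.0136 0.2886]
[ 0.6501 -0.0096  0.136 ] -> [-199.9 -286.     0.5]
[ 0.6501 -0.0096  0.038 ] -> [-199.7 -286.4   98.5]
```

Call:
servo_tool:
  increments:
    - {"slide": [-5, -20, 0], "dr": [0, 0, 0], "jaw": 1}
    - {"slide": [-15, -55, 0], "dr": [0, 0, 0], "jaw": 1}
    - {"slide": [-30, -93, 0], "dr": [0, 0, 0], "jaw": 1}
    - {"slide": [-50, -131, 0], "dr": [0, 0, 0], "jaw": 1}
    - {"slide": [-75, -166, 0], "dr": [0, 0, 0], "jaw": 1}
    - {"slide": [-102, -198, 0], "dr": [0, 0, 0], "jaw": 1}
    - {"slide": [-130, -228, 0], "dr": [0, 0, 0], "jaw": 1}
    - {"slide": [-158, -255, 0], "dr": [0, 0, 0], "jaw": 1}
    - {"slide": [-183, -275, 0], "dr": [0, 0, 0], "jaw": 1}
    - {"slide": [-197, -285, 0], "dr": [0, 0, 0], "jaw": 1}
    - {"slide": [-200, -286, 0], "dr": [0, 0, 0], "jaw": 1}
    - {"slide": [-200, -286, 0], "dr": [0, 0, 0], "jaw": 1}
    - {"slide": [-200, -286, 30], "dr": [0, 0, 0], "jaw": 1}
    - {"slide": [-200, -286, 60], "dr": [0, 0, 0], "jaw": 1}
    - {"slide": [-200, -286, 80], "dr": [0, 0, 0], "jaw": 1}
    - {"slide": [-200, -286, 92], "dr": [0, 0, 0], "jaw": 1}
    - {"slide": [-200, -286, 97], "dr": [0, 0, 0], "jaw": 1}
    - {"slide": [-200, -286, 98], "dr": [0, 0, 0], "jaw": 1}
    - {"slide": [-200, -286, 98], "dr": [0, 0, 0], "jaw": 1}

```text
t: 48.85
tool_pos: [0.6499, -0.0092, 0.2045]
orientation: [0.295, 3.126, 0.003]
force: [-0.2, -0.2, -1.4]
opening: 0.0457
gripper_force: 30.0
```

```bash
python3 - <<'E'
from h import *
need(lane(.2092,.0025,.0375))
E
```

```text
t 48.9 dr [0.0021 0.0012 0.0003] open 0.0457 grasp [ 0.6501 -0.0089  0.0375] lane s,t [0.2132 0.0028]
[ 0.6459 -0.0087  0.0375] -> [ 4.  -0.3 -0.1]
```

Call:
servo_tool:
  increments:
    - {"slide": [2, 0, 1], "dr": [0, 0, 0], "jaw": 1}
    - {"slide": [4, 0, 1], "dr": [0, 0, 0], "jaw": 1}
    - {"slide": [4, 0, 1], "dr": [0, 0, 0], "jaw": 1}
    - {"slide": [4, 0, 1], "dr": [0, 0, 0], "jaw": 1}

```text
t: 49.25
tool_pos: [0.6461, -0.0089, 0.2037]
orientation: [0.296, 3.126, 0.003]
force: [-1.2, 0.5, 5.6]
opening: 0.0455
gripper_force: 30.0
```

Call:
servo_tool:
  increments:
    - {"slide": [0, 0, 0], "dr": [0, 0, 0], "jaw": 0.15}
    - {"slide": [0, 0, 0], "dr": [0, 0, 0], "jaw": 0.15}
    - {"slide": [0, 0, 0], "dr": [0, 0, 0], "jaw": 0.15}
    - {"slide": [0, 0, 0], "dr": [0, 0, 0], "jaw": 0.15}
    - {"slide": [0, 0, 0], "dr": [0, 0, 0], "jaw": 0.15}
    - {"slide": [0, 0, -30], "dr": [0, 0, 0], "jaw": 0.15}
    - {"slide": [0, 0, -70], "dr": [0, 0, 0], "jaw": 0.15}
    - {"slide": [0, 0, -115], "dr": [0, 0, 0], "jaw": 0.15}
    - {"slide": [0, 0, -160], "dr": [0, 0, 0], "jaw": 0.15}
    - {"slide": [0, 0, -165], "dr": [0, 0, 0], "jaw": 0.15}
    - {"slide": [0, 0, -165], "dr": [0, 0, 0], "jaw": 0.15}
    - {"slide": [0, 0, -165], "dr": [0, 0, 0], "jaw": 0.15}

```text
t: 50.45
tool_pos: [0.6453, -0.0092, 0.3659]
orientation: [-0.296, -3.126, -0.003]
force: [-0.1, -0.6, -0.0]
opening: 0.0788
gripper_force: 0.0
```

```bash
python3 - <<'E'
from h import *
need()
W=camera_params('wrist');im,d=save('wrist','w12',None,1.3)
E
```

```text
t 50.5 dr [ 0.0018 -0.0022 -0.0003] open 0.0788 grasp [ 0.645  -0.0088  0.1989] lane s,t [0.2087 0.0019]
```

View pics/w12.png

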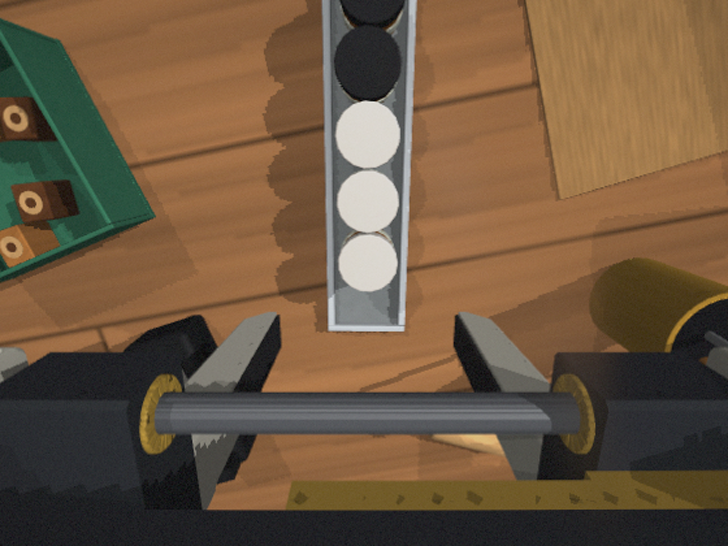

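The five jars stand upright in one tight row: black lids at (370,10) and (367,63), white lids at (368,133), (368,201) and (368,262). The visible part of the mat is empty, the scrap is in the bin, and the gripper is clear. I'll hand it in.

```bash
python3 -c "
from plant import *
print(close_job())"
```

```text
the job is handed in; nothing more can be done
None
```

The job is handed in, with no verdict returned: all four offcuts went into the bin first, then the two old jars moved up to the front stop, then the three new jars went in close behind them, all five upright in one row, in about 50 s of the 210 s allowed.

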